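# Rake a dropped hexagon key out of the gap between two bench modules

## Task

The black hexagon key has dropped into the narrow gap between the two bench modules. Take the bent hook from its stand, feel its blade gently down to the floor behind the key, rake the key out onto the open ledge, well clear of the gap, without touching it with the fingers, and hang the hook back on its stand. Never force the hook against the modules or their plate, and leave the vial, the dropper bottle and the beaker alone.

Things in the scene. Friction and masses are not known exactly. Their poses are not given: they have to be found in the camera images.
- gap_mouth (a point): Mouth of the gap between two low bench modules (grey left, white right): point on their common base plate's top, midway between them, in the plane of their fronts. x points into the gap, y left, z up. The gap is 44 mm wide, closed at x = 161 mm; its walls rise 91 mm above the plate. In front of the mouth the plate runs on as an open ledge to x = -110 mm, 180 mm wide.
- gap_roof (a point): Middle of the front edge, on the underside, of a 3 mm thick clear plate that roofs the gap from here inwards: 86 mm in from the mouth, 91 mm above the base plate. Between mouth and here the gap is open above. Axes as gap_mouth.
- modules: Both modules (70 and 60 mm wide, tops 95 mm above the worktop) with their white base plate, 4 mm thick, fixed; origin on the worktop 4 mm straight below gap_mouth, same axes. The hook must not press on any of it with more than 15 N.
- key_centre (a point): Centre of the loose black L-shaped hexagon key, 30 x 82 x 6 mm, lying flat on the plate in the gap (this point is 3 mm above its underside). Its long arm runs along its own y axis, at x = -12 mm, roughly along the gap; the short arm crosses at its y = -38 mm end, 30 mm wide, and is the end deeper in the gap. 30 g or a little more.
- key: The hexagon key; origin 3 mm below key_centre, same axes.
- hook_grip (a point): Centre of the bent hook's handle, an upright orange bar 16 x 16 mm, 66 mm long; grasp it here from above. z runs up the handle, x the way the foot points. The underside of its black flange, 36 (x) by 34 (y) mm, is 40 mm below. The blade is 80 mm ahead in x; its lower edge is 170 mm below this point give or take 20 mm: it differs each time and is not reported.
- hook: The whole hook, 0.19 kg; origin at the middle of the flange's underside, axes as hook_grip. Below it a thin rod (11 mm at most) goes down, then bends into a level 7 mm foot along +x, whose end carries a down-turned blade, 26 mm wide (y), 4 mm thick, 28 mm high, the foot's axis 25 mm above its lower edge. The rod telescopes in the handle (held by 60 N friction); its foot gives up to 3.5 mm, 6.5 N per mm.
- stand_rest (a point): Where the hook hangs: point on top of the stand's fork, 165 mm above the worktop, under the middle of the flange; hung, hook_grip is 40 mm above it. The two prongs (8 mm bars, 16 mm free between them) run along y from a 40 mm wide post at y = +50 mm to free ends at y = -26 mm. The rod stands between them, foot along +x: lift it 10 to 50 mm, then out toward -y; hang it back the same way.
- red_vial: Bystander: small glass vial with red cap, 23 mm wide, 54 mm tall, loose; origin at the centre of its underside.
- dropper: Bystander: brown dropper bottle with black top, 35 mm wide, 102 mm tall, loose; origin at the centre of its underside.
- cup: Bystander: small clear beaker, 46 mm wide, 60 mm tall, loose; origin at the centre of its underside.

How it is judged:
By the outcome, as a careful person would: the job done as asked, in the order asked, and still so for the second after the job is handed in, with the robot touching nothing.
It also fails if it takes over 64 s, if anything falls off the work surface, if the arm or the gripper's body presses on something with over 40 N, if the wrist force passes 120 N, or if a joint passes its speed limit or range.

## Robot

A 7-joint arm with a two-finger parallel gripper is mounted at the origin on a cart in front of the work surface, level with it; the furniture and walls round the work are solid. World frame = base frame: x ahead of the robot, y to its left, z up, the work surface at z = 0. Lengths are in m, angles in rad, forces in N, time in s.
With the tool pointing down it reaches from about 0.4 to 0.85 m from the base axis. Payload 10.4 kg.
Tool frame: the origin (TCP) lies at the very end of the fingers, on their centre line; the grasp point (between the pads) lies 19 mm behind it; z points along the fingers, y is the direction in which the jaws open and shut (so a half turn about z gives the same grasp; the last joint's range is limited). The gripper opens to 87 mm and grips with 3 to 60 N. Pads are 19 mm wide; open, the fingers measure 117 mm over their backs; the gripper's body (75 mm by 190 mm) begins 51 mm behind the grasp point.
Start: joints at [1.186, 0.332, -0.065, 1.46, 0.022, 1.35, -0.088], TCP at [0.221, -0.585, 0.223] pointing down, gripper open.
Joint ranges: [-2.6, 2.6], [-0.5, 2.12], [-1.47, 1.34], [0.16, 2.42], [-1.27, 4.41], [0.06, 2.06], [-2.6, 2.6]. Speed limits (rad/s): [2.22, 2.22, 2.79, 2.79, 3.14, 3.14, 3.14].

## Interface

Orientations are given as a unit quaternion [x, y, z, w].
In Python, from bench import read_state, camera, close_job gives the robot as it stands.
- The arm moves only by the shell command python3 -m inch 'ROWS' [OPENING] [FORCE]. ROWS is JSON, a list of rows, each a list of 6 numbers: the shift along the tool's x, y, z as a fraction of full scale, then the turn, a rotation vector about the tool's x, y, z as a fraction of full scale. In form: [[tx, ty, tz, ax, ay, az], ...]. A call has 1 to 5 rows; each row shifts and turns the commanded pose from where the row before left it, along the tool's axes as they then stand; what a row does not reach is not made up. Full scale, the value 1, is 0.04 m for a shift and 120 degrees for a turn. A row lasts 1/8 s, in which the tool goes at most 62.5 mm and 10.7 degrees, less where a joint would pass 70% of its speed; a pose out of reach is approached as far as the arm can. A call with a number of a shift or a turn outside -1 to 1 is refused whole. A call with a gripper value outside its range is refused whole. OPENING is the opening, from -1 (shut) to 1 (fully open), so that 0 is half open, set as the call begins (- or left out, the last holds). The fingers move at their own pace and stop on an object; FORCE is the grip in N (left out, the last holds). Time passes only in rows, so rows that do not move let the fingers close. It gives the time, the measured TCP pose, the force and the opening at its end, in the units of the state.
- read_state(): the state, without advancing time (a new reading comes with each control period).
- camera(name): name is "scene" or "top" or "wrist"; returns a dict with "img" (480x640x3 uint8, red, green, blue), "depth" (480x640 float32, m along the optical axis (not along the pixel's ray), 0 where there is no reading), "fx", "fy", "cx", "cy" (pixels), "position" and "orientation" of the camera in the world; the wrist camera has in their place "tool_from_camera" (4x4, takes a point from camera to tool coordinates, whose origin is the TCP and whose axes are the flange's). Camera axes: x right, y down, z forward; pixel columns grow to the right and rows downward; lengths in m; the calibration is good to about 2 mm. A picture is of the moment at which its call begins: read the wrist's pose just before it.
- close_job(): hands the job in, once; it reports no verdict.
The state is a dict: "time": time; "joint_positions": joint angles; "joint_vel": joint speeds; "joint_torque": joint torques, N m; "ee_pos": TCP position; "eef_rot": TCP orientation; "ft_force": force on the tool from outside, world axes, zero at the start; "torque": the same for the moment, N m; "width": finger opening in m.
Only numpy, scipy, OpenCV 4.12 (cv2) and the standard library are available. Lean on these libraries where they do the work, as an engineer would, in place of code of your own. Each camera call takes 0.05 s, during which the arm holds its last target.

## Working session

There is one attempt and no reset: what is moved stays moved. The work goes in short steps, Python scripts to look and compute and a shell command to move; the robot and the scene stay as the last step left them, time stands still between calls to the robot, and variables do not carry over. Pictures are saved under pics/ and viewed, and the job is handed in when it is done.

```bash
ls; mkdir -p pics
python3 - <<'E'
from bench import read_state, camera
import cv2, numpy as np
s=read_state(); print(s)
for n in ["scene","top","wrist"]:
    c=camera(n); cv2.imwrite(f"pics/{n}0.png",c["img"][:,:,::-1]); np.save(f"pics/{n}0.npy",c,allow_pickle=True)
    print(n,{k:v for k,v in c.items() if k not in("img","depth")})
E
```

```text
pics
{'time': 0.0, 'joint_positions': array([ 1.1864229 ,  0.33288042, -0.06468144,  1.46097931,  0.021612  ,
        1.34992578, -0.08851392]), 'joint_vel': array([-0.00077361, -0.00159261,  0.00130352, -0.00196008, -0.00156553,
       -0.00212498,  0.00050667]), 'joint_torque': array([ 8.93438137e-04, -6.23248601e+01,  2.54878902e-02, -3.89902568e+01,
       -6.12929603e-02,  3.95828008e-02,  8.76474496e-05]), 'ee_pos': array([ 0.22103996, -0.5841647 ,  0.22173044]), 'eef_rot': array([ 9.83684915e-01,  1.79898382e-01, -1.78522472e-04, -7.26936828e-04]), 'ft_force': array([-0.52273431, -0.40617588,  0.72070121]), 'torque': array([-0.10118517, -0.06446229,  0.07533291]), 'width': 0.08743390283618444}
scene {'fx': 483.48060914383507, 'fy': 483.48060914383507, 'cx': 318.0641429566226, 'cy': 246.73001613193023, 'position': array([-0.07153197,  0.52813704,  0.63662552]), 'orientation': array([-0.43329327,  0.77730172, -0.40170721,  0.21607937])}
top {'fx': 524.9502319989286, 'fy': 524.9502319989286, 'cx': 316.4174514148899, 'cy': 242.4742684158812, 'position': array([0.41013855, 0.14698652, 1.03627859]), 'orientation': array([ 0.70974604, -0.69972817,  0.06223273, -0.05261303])}
wrist {'fx': 402.4983217953, 'fy': 402.4983217953, 'cx': 326.9996283545943, 'cy': 228.94788108299514, 'tool_from_camera': array([[ 5.37519299e-04, -9.69985272e-01, -2.43163079e-01,
         6.45740818e-02],
       [ 9.99999414e-01,  2.92922166e-04,  1.04205292e-03,
         2.60357446e-04],
       [-9.39548132e-04, -2.43163496e-01,  9.69984861e-01,
        -1.61584241e-01],
       [ 0.00000000e+00,  0.00000000e+00,  0.00000000e+00,
         1.00000000e+00]])}
```

View pics/scene0.png

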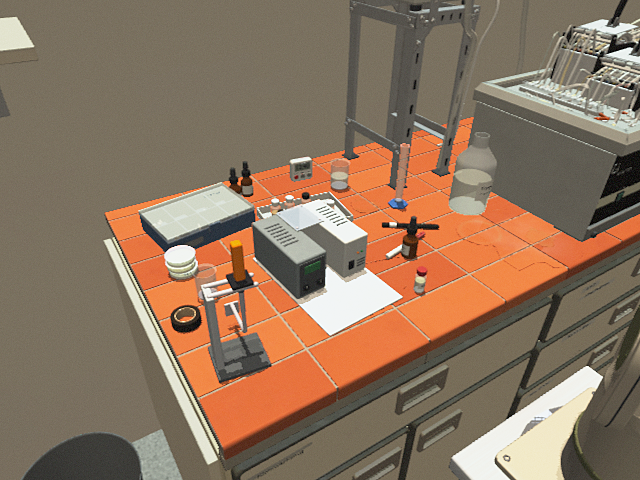

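View pics/top0.png

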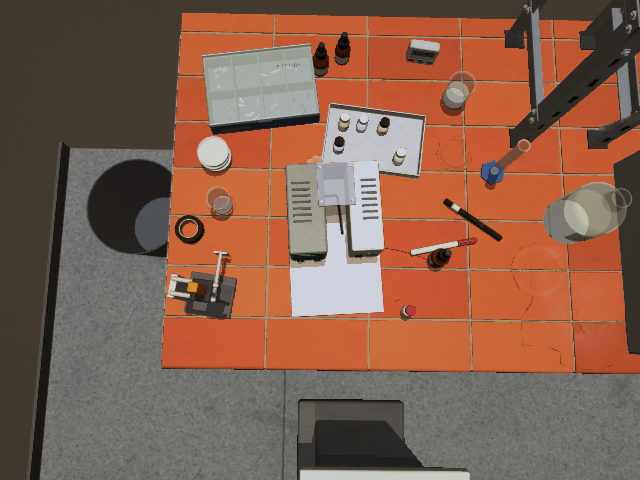

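View pics/wrist0.png

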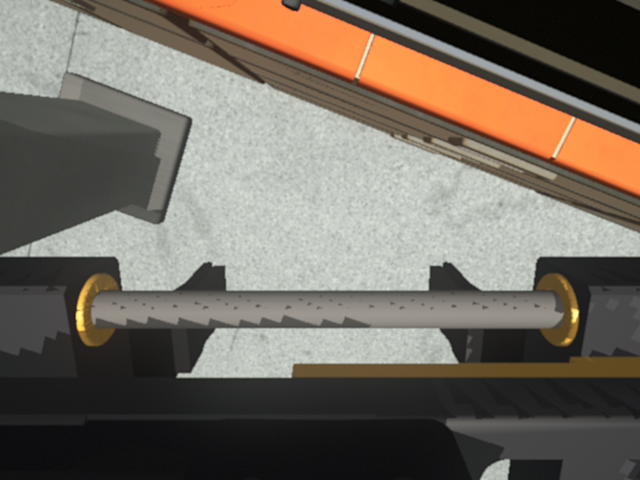

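The scene view shows the stand with the orange handle (about 238,262), the grey and white modules with their gap, and the vial and dropper on the right. The top view has the stand at (200,290), the key as a dark line at (341,218) and the white ledge at (337,285). I'll zoom in on those.

```bash
cat > h.py <<'E'
import numpy as np, cv2
from scipy.spatial.transform import Rotation as R
def load(n): return np.load(f"pics/{n}.npy",allow_pickle=True).item()
def pose(c,st=None):
    if "position" in c: return R.from_quat(c["orientation"]).as_matrix(), np.array(c["position"])
    T=c["tool_from_camera"]; Rt=R.from_quat(c["eef_rot"]).as_matrix()
    return Rt@T[:3,:3], Rt@T[:3,3]+c["ee_pos"]
def ray(c,u,v):
    Rm,p=pose(c); d=Rm@np.array([(u-c["cx"])/c["fx"],(v-c["cy"])/c["fy"],1]); return p,d
def onz(c,u,v,z):
    p,d=ray(c,u,v); return p+d*(z-p[2])/d[2]
def dep(c,u,v):
    p,d=ray(c,u,v); return p+d*c["depth"][int(round(v)),int(round(u))]
def proj(c,P):
    Rm,p=pose(c); q=Rm.T@(np.array(P)-p); return np.array([c["cx"]+c["fx"]*q[0]/q[2],c["cy"]+c["fy"]*q[1]/q[2]])
def tri(rays):
    A=np.zeros((3,3));b=np.zeros(3)
    for p,d in rays:
        d=d/np.linalg.norm(d);M=np.eye(3)-np.outer(d,d);A+=M;b+=M@p
    X=np.linalg.solve(A,b); return X
def snap(n,name):
    from bench import read_state,camera
    s=read_state(); c=camera(n); c=dict(c); c["ee_pos"]=s["ee_pos"]; c["eef_rot"]=s["eef_rot"]
    np.save(f"pics/{name}.npy",c,allow_pickle=True); cv2.imwrite(f"pics/{name}.png",c["img"][:,:,::-1]); return c,s
def crop(name,x0,y0,x1,y1,k):
    im=cv2.imread(f"pics/{name}.png")[y0:y1,x0:x1]; cv2.imwrite(f"pics/{name}_c{x0}_{y0}.png",cv2.resize(im,None,fx=k,fy=k,interpolation=cv2.INTER_CUBIC))
E
python3 - <<'E'
from h import *
crop("top0",160,230,260,330,6); crop("top0",270,150,400,330,3); crop("top0",270,150,400,270,5); crop("scene0",180,220,300,390,3.5)
E
ls pics
```

```text
scene0.npy
scene0.png
scene0_c180_220.png
top0.npy
top0.png
top0_c160_230.png
top0_c270_150.png
wrist0.npy
wrist0.png
```

View pics/top0_c160_230.png

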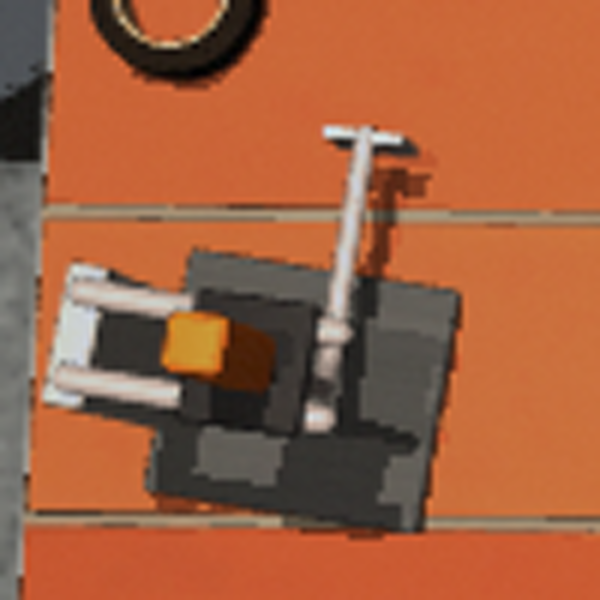

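View pics/top0_c270_150.png

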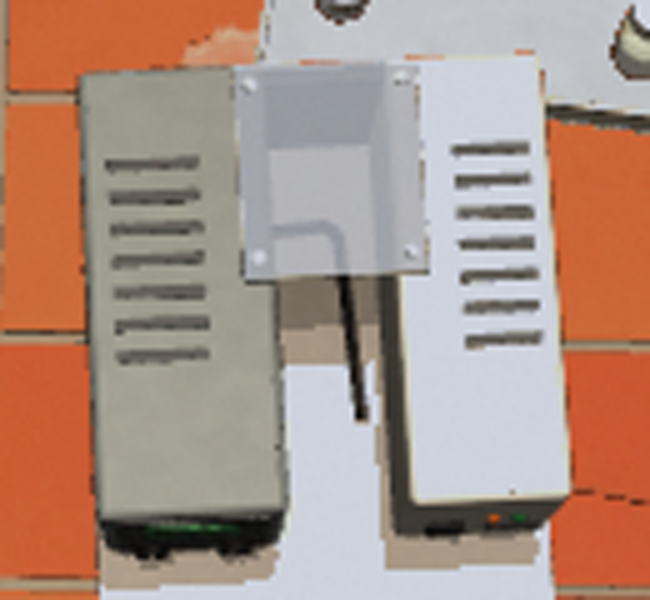

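View pics/scene0_c180_220.png

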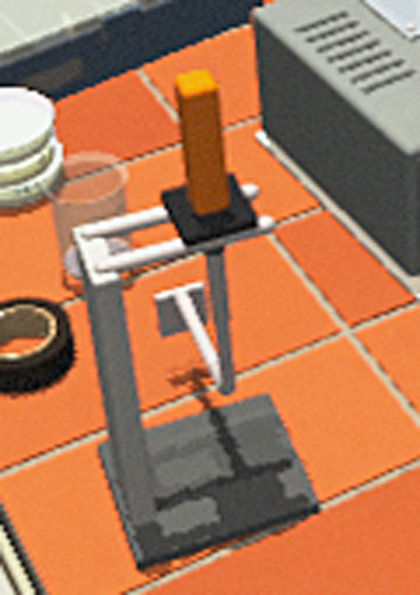

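Run:
```python
from h import *
c=load("top0"); Rm,p=pose(c)
v,u=np.mgrid[0:480,0:640]; d=c["depth"]
P=np.stack([(u-c["cx"])/c["fx"]*d,(v-c["cy"])/c["fy"]*d,d],-1)@Rm.T+p
np.save("pics/topP.npy",P)
for uv in [(300,330),(230,340),(310,200),(368,200),(337,290),(192,288),(408,312),(440,258)]: print(uv,P[uv[1],uv[0]].round(4))
z=P[...,2]
m=((abs(z-0.095)<0.004)&(d>0)).astype(np.uint8); m[:, :270]=0; m[:,400:]=0;m[:150]=0;m[270:]=0
cv2.imwrite("pics/m.png",cv2.resize(m[130:280,270:400]*255,None,fx=4,fy=4,interpolation=0))
n,l,st,ce=cv2.connectedComponentsWithStats(m)
for i in range(1,n):
    if st[i,4]>200:
        q=P[l==i]; r=cv2.minAreaRect(q[:,:2].astype(np.float32)*1000); print(i,st[i],r,cv2.boxPoints(r).round(1).tolist(), q[:,2].mean())
# orange handle top
img=c["img"]; hsv=cv2.cvtColor(img,cv2.COLOR_RGB2HSV)
w=P[280:300,180:210]; print((w[...,2]*1000).round(0)[::3,::3])
```

```text
(300, 330) [0.4071 0.1637 0.0007]
(230, 340) [0.3863 0.2987 0.0008]
(310, 200) [0.6428 0.148  0.0988]
(368, 200) [0.6455 0.041  0.095 ]
(337, 290) [0.4857 0.0922 0.0022]
(192, 288) [0.4685 0.3246 0.2374]
(408, 312) [ 0.4429 -0.0377  0.0531]
(440, 258) [ 0.5427 -0.0953  0.0719]
1 [ 326  160   59   92 2663] ((635.9022216796875, 66.08834838867188), (170.63519287109375, 99.21086883544922), 3.846693992614746) [[547.4000244140625, 109.9000015258789], [554.0999755859375, 10.899999618530273], [724.4000244140625, 22.299999237060547], [717.7000122070312, 121.30000305175781]] 0.09636590492224271
2 [ 285  163   61   92 3117] ((630.5648803710938, 136.78399658203125), (170.618408203125, 107.35057067871094), 3.7062292098999023) [[542.0, 184.8000030517578], [548.9000244140625, 77.69999694824219], [719.2000122070312, 88.69999694824219], [712.2000122070312, 195.89999389648438]] 0.09636103432644672
[[167. 166. 167. 164. 168. 174. 174. 171. 175. 174.]
 [140. 113.  96. 240. 238. 238. 235. 174. 171. 172.]
 [130. 113.  91. 239. 239. 240. 235. 212. 189. 175.]
 [127. 109.  85. 241. 239. 239. 231. 208. 187. 173.]
 [165. 103.  83.  58. 235. 235. 224. 206. 184. 174.]
 [167. 166. 167. 165. 172. 174. 170. 171. 171. 174.]
 [119.  97.  72. 172. 173. 172. 173. 171. 175. 170.]]
```

View pics/m.png

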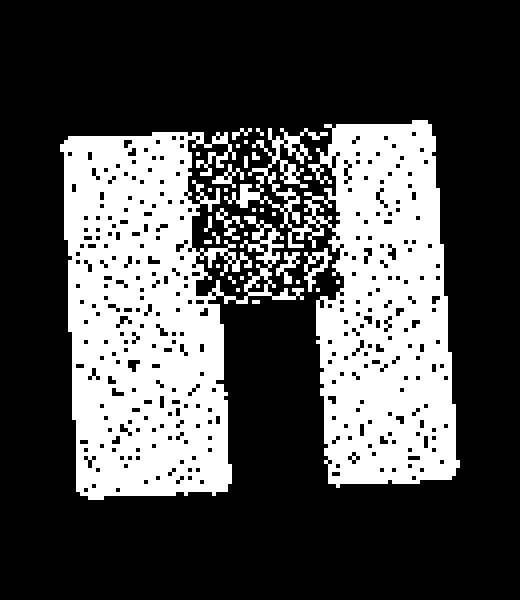

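Run:
```python
from h import *
c=load("top0"); P=np.load("pics/topP.npy")
yaw=np.deg2rad(3.87); ex=np.array([np.cos(yaw),np.sin(yaw)]); ey=np.array([-ex[1],ex[0]]); o=np.array([.5484,.0930])
def g(u,v,z):
    q=onz(c,u,v,z)[:2]-o; return (q@ex*1000).round(1),(q@ey*1000).round(1)
f=lambda a,b:(270+(a+.5)/5-.5,150+(b+.5)/5-.5)
print("grey inner top",[g(*f(a,b),.095) for a,b in[(274,285),(285,507)]])
print("white inner top",[g(*f(a,b),.095) for a,b in[(399,285),(412,498)]])
print("roof front",[g(*f(a,b),.098) for a,b in[(246,276),(428,270)]], "roof back",[g(*f(a,b),.098) for a,b in[(235,68),(415,60)]])
print("plate front corners",[g(*a,.004) for a in[(292,316),(383,312)]])
print("key",{n:g(*f(a,b),.010) for n,a,b in[("shortL deep",275,222),("shortL front",275,235),("corner deep",335,222),("corner right",346,232),("long front end",362,420)]})
# grip
img=c["img"]; hsv=cv2.cvtColor(img,cv2.COLOR_RGB2HSV)
z=P[...,2]; m=(abs(z-.238)<.006); m[:270]=0; m[310:]=0; m[:,:180]=0; m[:,215:]=0
q=P[m]; print(len(q),cv2.minAreaRect(q[:,:2].astype(np.float32)*1000)); ys,xs=np.nonzero(m); print(xs.min(),xs.max(),ys.min(),ys.max())
# prongs
m=(abs(z-.165)<.0035); m[:260]=0; m[310:]=0; m[:,:165]=0; m[:,:][:,215:]=0
q=P[m]; print(len(q), q[:,:2].min(0),q[:,:2].max(0))
m=(abs(z-.172)<.003); m[:260]=0; m[310:]=0; m[:,:185]=0; m[:,220:]=0
print(cv2.minAreaRect(P[m][:,:2].astype(np.float32)*1000))
h=lambda a,b:(160+(a+.5)/6-.5,230+(b+.5)/6-.5)
for a,b in [(370,132),(325,131),(402,139),(340,300),(320,415),(192,290),(75,288),(60,385),(180,395)]:
    u,v=h(a,b); print((a,b),dep(c,u,v).round(4), onz(c,u,v,.165).round(4))
crop("scene0",200,230,270,350,5)
```

```text
grey inner top [(np.float64(85.0), np.float64(22.7)), (np.float64(2.5), np.float64(23.4))]
white inner top [(np.float64(82.7), np.float64(-23.3)), (np.float64(3.3), np.float64(-22.9))]
roof front [(np.float64(88.2), np.float64(32.9)), (np.float64(87.1), np.float64(-34.0))] roof back [(np.float64(167.5), np.float64(32.6)), (np.float64(167.3), np.float64(-34.5))]
plate front corners [(np.float64(-108.5), np.float64(94.2)), (np.float64(-110.4), np.float64(-83.6))]
key {'shortL deep': (np.float64(130.7), np.float64(17.1)), 'shortL front': (np.float64(125.4), np.float64(17.4)), 'corner deep': (np.float64(129.5), np.float64(-7.0)), 'corner right': (np.float64(125.2), np.float64(-11.2)), 'long front end': (np.float64(48.1), np.float64(-12.8))}
111 ((470.26824951171875, 324.3760070800781), (16.133377075195312, 15.499133110046387), 88.34070587158203)
187 198 282 292
296 [0.45273024 0.30316461] [0.49679718 0.38210953]
((470.7610168457031, 326.9795227050781), (41.90428161621094, 35.9854621887207), 83.70442962646484)
(370, 132) [0.5506 0.3132 0.058 ] [0.5353 0.295  0.165 ]
(325, 131) [0.5507 0.3272 0.0581] [0.5354 0.3075 0.165 ]
(402, 139) [0.4101 0.147  1.0363] [0.5334 0.286  0.165 ]
(340, 300) [0.4979 0.3204 0.0572] [0.4882 0.3013 0.165 ]
(320, 415) [0.4564 0.3049 0.1678] [0.4565 0.3054 0.165 ]
(192, 290) [0.5046 0.3767 0.011 ] [0.4904 0.3422 0.165 ]
(75, 288) [0.4903 0.3739 0.167 ] [0.4905 0.3744 0.165 ]
(60, 385) [0.4636 0.3761 0.1683] [0.4638 0.377  0.165 ]
(180, 395) [0.4611 0.3427 0.1708] [0.4615 0.344  0.165 ]
```

View pics/scene0_c200_230.png

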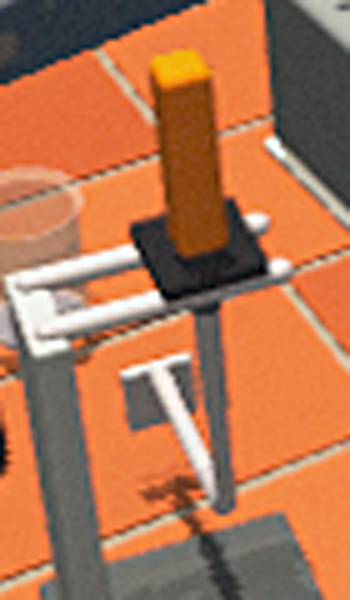

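Run:
```python
from h import *
c=load("top0"); P=np.load("pics/topP.npy"); s=load("scene0")
h=lambda a,b:(160+(a+.5)/6-.5,230+(b+.5)/6-.5)
for n,L,z in [("foot",[(370,132),(340,300)],.057),("blade",[(325,131),(402,139)],.058),("baseback",[(192,250),(460,290)],.01),("baseR",[(460,290),(420,530)],.01),("baseL",[(192,250),(150,490)],.01),("baseF",[(150,490),(420,530)],.01)]:
    q=[onz(c,*h(*a),z) for a in L]; d=q[1]-q[0]; print(n,[k.round(4)[:2] for k in q],np.rad2deg(np.arctan2(d[1],d[0])).round(1))
k=lambda a,b:(200+(a+.5)/5-.5,230+(b+.5)/5-.5)
for n,a,b in [("foot mid",180,420),("foot2",170,395),("blade",155,400),("elbow",220,500),("bladeLL",133,430),("bladeLR",190,412),("flange",150,265),("flange nearcorner",180,297),("handletop",180,70),("rodmid",212,400)]:
    print(n,dep(s,*k(a,b)).round(4))
# triangulate blade top left corner (hook +y end)
for n,sa,ta in [("bladetop +y",(123,375),(325,131)),("bladetop -y",(190,357),(402,137)),("foot/blade junction",(157,368),(367,133)),("elbow outer",(226,508),(318,340))]:
    r1=ray(s,*k(*sa)); r2=ray(c,*h(*ta)); X=tri([r1,r2]); print(n,X.round(4),(proj(s,X)-k(*sa)).round(1),(proj(c,X)-h(*ta)).round(1))
```

```text
foot [array([0.5508, 0.3134]), array([0.4979, 0.3204])] 172.4
blade [array([0.5507, 0.3273]), array([0.5486, 0.3031])] -95.1
baseback [array([0.5178, 0.3776]), array([0.506 , 0.2899])] -97.7
baseR [array([0.506 , 0.2899]), array([0.4284, 0.2998])] 172.7
baseL [array([0.5178, 0.3776]), array([0.44  , 0.3871])] 173.0
baseF [array([0.44  , 0.3871]), array([0.4284, 0.2998])] -97.6
foot mid [0.5178 0.3185 0.0534]
foot2 [0.5306 0.3164 0.0539]
blade [0.5484 0.316  0.037 ]
elbow [0.4673 0.3261 0.0623]
bladeLL [0.5496 0.3251 0.0259]
bladeLR [0.5452 0.3046 0.0281]
flange [0.4652 0.3407 0.1705]
flange nearcorner [0.4525 0.3372 0.1656]
handletop [0.4647 0.325  0.2363]
rodmid [0.468  0.3249 0.1057]
bladetop +y [0.5508 0.327  0.0528] [-0.8 -0.1] [0.6 0.4]
bladetop -y [0.5492 0.3026 0.0512] [-1.  -0.2] [0.8 0.5]
foot/blade junction [0.5507 0.3143 0.0501] [-0.8 -0.1] [0.6 0.4]
elbow outer [0.4833 0.3241 0.0447] [-3.3 -0.5] [2.5 1.6]
```

```bash
cat >> h.py <<'E'
def togo(target,yaw_deg,s=None):
    from bench import read_state
    s=s or read_state(); Rc=R.from_quat(s["eef_rot"])
    Rt=R.from_euler('z',yaw_deg,degrees=True)*R.from_euler('x',180,degrees=True)
    d=Rc.inv().apply(np.array(target)-s["ee_pos"])
    rv=np.rad2deg((Rc.inv()*Rt).as_rotvec())
    print("t",round(s["time"],2),"pos",s["ee_pos"].round(4),"w",round(s["width"],4),"F",s["ft_force"].round(2),"T",s["torque"].round(2))
    print("shift mm",(d*1000).round(1),"frac",(d/.04).round(3),"turn deg",rv.round(2),"frac",(rv/120).round(4))
E
python3 -m inch '[[0,0,-0.5,0,0,0.0585],[0,0,-0.5,0,0,0.0585],[0,0,-0.5,0,0,0.0585],[0,0,-0.5,0,0,0.0585],[0,0,0,0,0,0]]' 1 60
python3 -c "
from h import *
togo([.47,.05,.30],-7.4); togo([.4705,.3248,.30],-7.4)"
```

```text
time: 0.78
ee_pos: [0.2215, -0.585, 0.3037]
eef_rot: [0.998, -0.064, 0.001, 0.001]
ft_force: [0.2, -0.6, -0.8]
width: 0.0871
t 0.78 pos [ 0.2215 -0.585   0.3037] w 0.0871 F [ 0.19 -0.6  -0.79] T [ 0.01  0.02 -0.01]
shift mm [ 165.7 -661.5    2.5] frac [  4.144 -16.537   0.064] turn deg [ 0.12 -0.07  0.09] frac [ 0.001  -0.0006  0.0008]
t 0.78 pos [ 0.2215 -0.585   0.3037] w 0.0871 F [ 0.19 -0.6  -0.79] T [ 0.01  0.02 -0.01]
shift mm [ 131.3 -934.1    1.9] frac [  3.283 -23.353   0.049] turn deg [ 0.12 -0.07  0.09] frac [ 0.001  -0.0006  0.0008]
```

```bash
python3 -m inch '[[0.8,-1,0,0,0,0],[0.8,-1,0,0,0,0],[0.8,-1,0,0,0,0],[0.8,-1,0,0,0,0],[0.8,-1,0,0,0,0]]'
python3 -m inch '[[0,-1,0,0,0,0],[0,-1,0,0,0,0],[0,-1,0,0,0,0],[0,-1,0,0,0,0],[0,-1,0,0,0,0]]'
python3 -m inch '[[0,-1,0,0,0,0],[0,-1,0,0,0,0],[0,-1,0,0,0,0],[0,-1,0,0,0,0],[0,-1,0,0,0,0]]'
python3 -c "
from h import *
togo([.4705,.3248,.30],-7.4)"
```

```text
time: 1.4
ee_pos: [0.4062, -0.4051, 0.3013]
eef_rot: [0.998, -0.062, -0.001, -0.0]
ft_force: [-0.2, -0.6, 0.9]
width: 0.0869
time: 2.02
ee_pos: [0.4307, -0.2068, 0.3013]
eef_rot: [0.998, -0.062, -0.001, -0.0]
ft_force: [0.1, 0.3, 0.5]
width: 0.0872
time: 2.65
ee_pos: [0.4563, -0.0087, 0.3014]
eef_rot: [0.998, -0.062, -0.001, 0.0]
ft_force: [0.5, 0.6, 0.8]
width: 0.0871
t 2.65 pos [ 0.4563 -0.0087  0.3014] w 0.0871 F [0.45 0.63 0.83] T [ 0.04 -0.07  0.07]
shift mm [ -27.4 -332.7    1.3] frac [-0.686 -8.317  0.033] turn deg [0.02 0.06 0.24] frac [0.0002 0.0005 0.002 ]
```

```bash
python3 -m inch '[[-0.1,-1,0,0,0,0],[-0.1,-1,0,0,0,0],[-0.1,-1,0,0,0,0],[-0.1,-1,0,0,0,0],[-0.1,-1,0,0,0,0]]'
python3 -m inch '[[-0.1,-1,0,0,0,0],[-0.1,-1,0,0,0,0],[0,-1,0,0,0,0],[0,-0.3,0,0,0,0],[0,0,0,0,0,0]]'
python3 -c "
from h import *
snap('wrist','wrist1')
togo([.4705,.3248,.30],-7.4)"
```

```text
time: 3.28
ee_pos: [0.462, 0.192, 0.3014]
eef_rot: [0.998, -0.063, -0.0, 0.0]
ft_force: [0.3, 0.3, -1.0]
width: 0.0872
time: 3.9
ee_pos: [0.471, 0.323, 0.3016]
eef_rot: [0.998, -0.063, -0.001, 0.0]
ft_force: [-0.1, -0.9, -0.3]
width: 0.0872
t 3.95 pos [0.4714 0.3221 0.3019] w 0.0867 F [ 0.46 -1.01 -0.07] T [0.02 0.05 0.03]
shift mm [-1.2 -2.6  1.9] frac [-0.031 -0.065  0.047] turn deg [0.06 0.04 0.11] frac [0.0005 0.0003 0.0009]
```

View pics/wrist1.png

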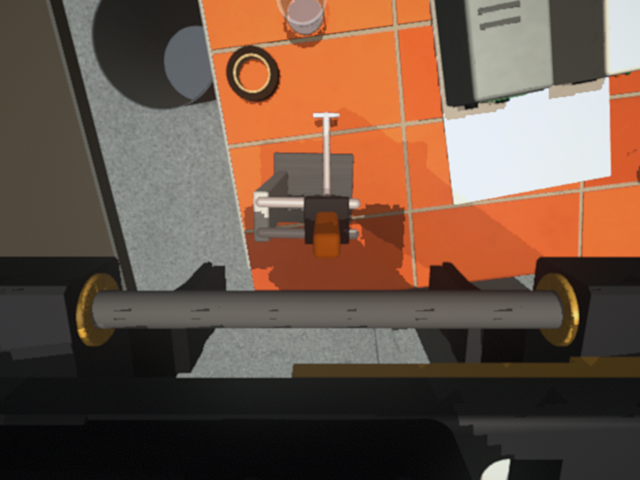

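Run:
```python
from h import *
crop("wrist1",240,100,380,270,4)
c=load("wrist1")
for P in [(.4705,.3248,.238),(.4705,.3248,.165),(.5498,.3145,.028)]: print(proj(c,P).round(1))
```

```text
[322.  244.3]
[323.  217.2]
[324.2 113.6]
```

View pics/wrist1_c240_100.png

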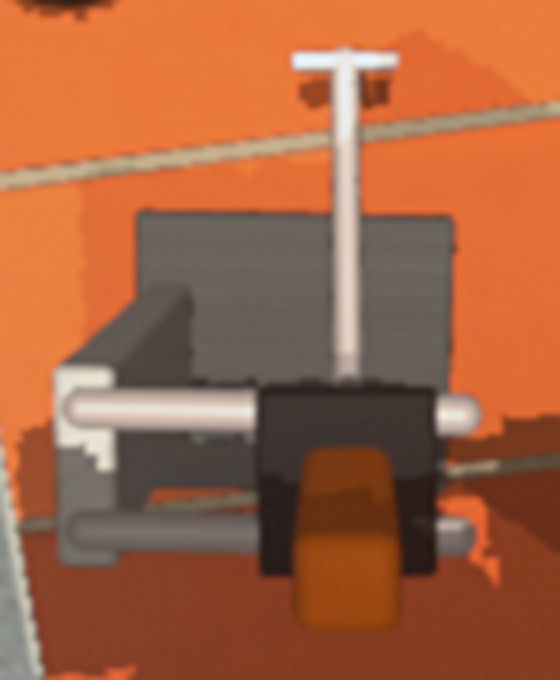

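Run:
```python
from h import *
c=load("wrist1"); T=c["tool_from_camera"]
def tool_at(u,v,zt):
    d=T[:3,:3]@np.array([(u-c["cx"])/c["fx"],(v-c["cy"])/c["fy"],1]); p=T[:3,3]; return (p+d*(zt-p[2])/d[2])*1000
print("handle top",tool_at(326.9,245.6,.0639).round(1))
print("flange", tool_at(240+347/4,100+385/4,.302-.172).round(1), tool_at(240+347/4,100+575/4,.302-.172).round(1))
print("foot end", tool_at(326,115,.302-.054).round(1))
togo([.4705,.3222,.30],-7.4)
```

```text
handle top [-1.6  1.1 63.9]
flange [ 16.6   1.  130. ] [-19.6   1.  130. ]
foot end [ 77.4   0.3 248. ]
t 3.95 pos [0.4714 0.3221 0.3019] w 0.0867 F [ 0.46 -1.01 -0.07] T [0.02 0.05 0.03]
shift mm [-0.9 -0.   1.9] frac [-0.023 -0.001  0.047] turn deg [0.06 0.04 0.11] frac [0.0005 0.0003 0.0009]
```

```bash
python3 -m inch '[[-0.04,0.027,0.7,0,0,0],[0,0,0.8,0,0,0],[0,0,0.8,0,0,0],[0,0,0.6,0,0,0],[0,0,0,0,0,0]]'
python3 -m inch '[[0,0,0,0,0,0],[0,0,0,0,0,0],[0,0,0,0,0,0],[0,0,0,0,0,0],[0,0,0,0,0,0]]' -1 60
python3 -c "
from h import *
snap('scene','scene2');snap('wrist','wrist2')
togo([.4705,.3222,.186],-7.4)"
```

```text
time: 4.58
ee_pos: [0.4695, 0.3196, 0.1852]
eef_rot: [0.998, -0.065, -0.001, 0.001]
ft_force: [0.3, -0.3, 0.7]
width: 0.087
time: 5.2
ee_pos: [0.4697, 0.3221, 0.1866]
eef_rot: [0.998, -0.064, 0.0, -0.0]
ft_force: [-0.5, 0.1, 0.3]
width: 0.0454
t 5.3 pos [0.4697 0.322  0.1865] w 0.0372 F [-0.5   0.55 -0.35] T [0.04 0.08 0.  ]
shift mm [ 0.8 -0.3  0.5] frac [ 0.02  -0.007  0.013] turn deg [ 0.01 -0.    0.05] frac [ 0.     -0.      0.0004]
```

View pics/wrist2.png

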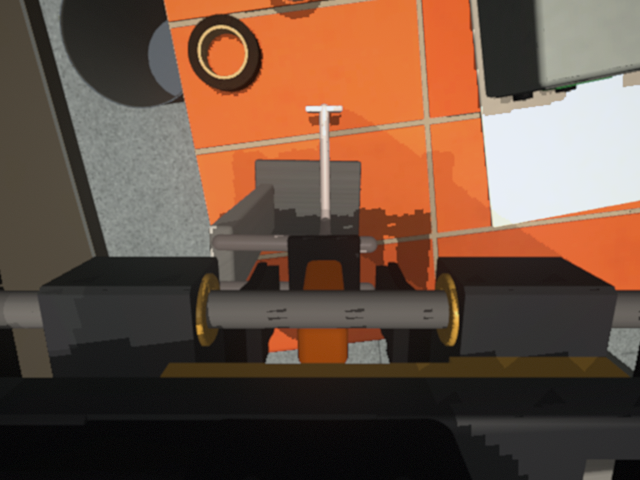

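View pics/scene2.png

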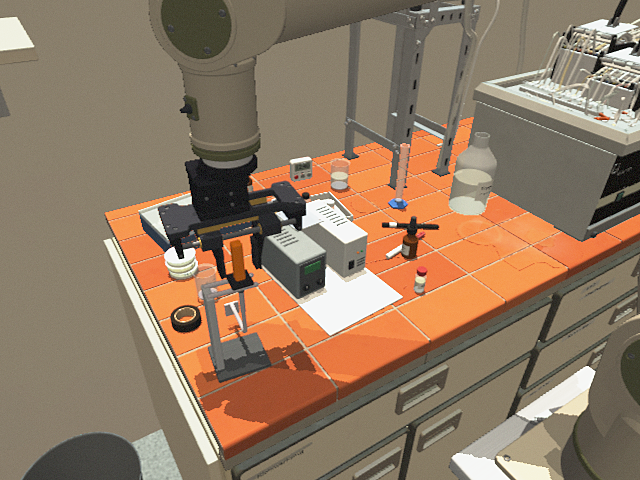

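The wrist view has the handle (323,330) centred between the closing fingers, with the foot running straight up to the blade at (323,108). The scene view shows the gripper over the stand, nothing touched.

```bash
python3 -m inch '[[0,0,0,0,0,0],[0,0,0,0,0,0],[0,0,0,0,0,0],[0,0,0,0,0,0]]'
python3 -c "
from h import *
snap('wrist','wrist3')
togo([.4705,.3222,.186],-7.4)"
```

```text
time: 5.8
ee_pos: [0.4696, 0.3222, 0.1865]
eef_rot: [0.998, -0.064, 0.0, -0.0]
ft_force: [-0.5, 1.4, -0.1]
width: 0.0156
t 5.85 pos [0.4697 0.3222 0.1865] w 0.0158 F [ 0.95  1.37 -0.12] T [0.39 0.02 0.05]
shift mm [ 0.8 -0.1  0.5] frac [ 0.021 -0.004  0.014] turn deg [-0.01 -0.    0.05] frac [-0.0001 -0.      0.0005]
```

View pics/wrist3.png

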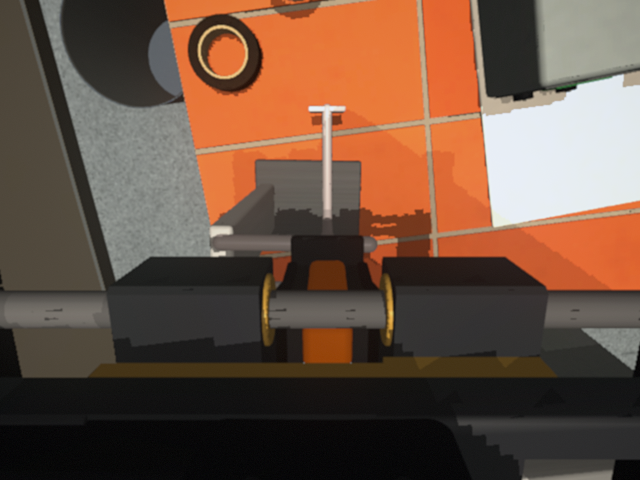

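Gripped (15.8 mm on the 16 mm handle). Next I lift it 30 mm, then slide it out along tool +y.

```bash
python3 -m inch '[[0,0,-0.25,0,0,0],[0,0,-0.25,0,0,0],[0,0,-0.3,0,0,0],[0,0,0,0,0,0]]'
python3 -c "
from h import *
snap('wrist','wrist4'); c,s=snap('scene','scene4'); crop('scene4',180,180,300,390,2.8)
togo([.4705,.3222,.216],-7.4)"
```

```text
time: 6.35
ee_pos: [0.4701, 0.3224, 0.2199]
eef_rot: [0.998, -0.064, 0.001, -0.001]
ft_force: [0.2, -0.2, -2.6]
width: 0.0157
t 6.45 pos [0.4697 0.322  0.2185] w 0.0155 F [-0.44  0.27 -1.95] T [ 0.01  0.03 -0.01]
shift mm [ 0.8 -0.3  2.5] frac [ 0.019 -0.008  0.063] turn deg [ 0.01 -0.01  0.05] frac [ 0.0001 -0.0001  0.0004]
```

View pics/wrist4.png

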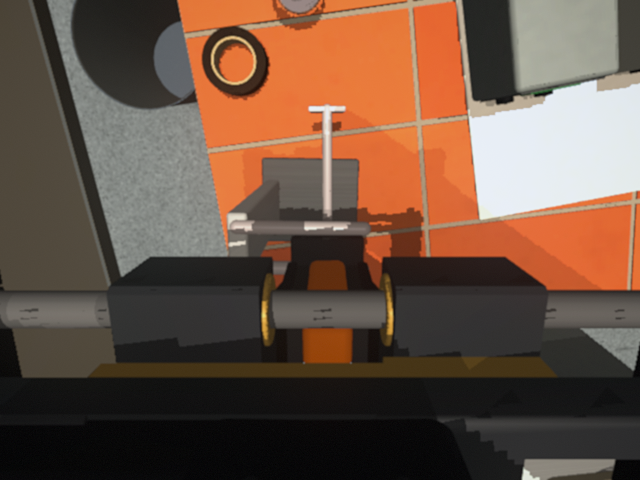

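View pics/scene4_c180_180.png

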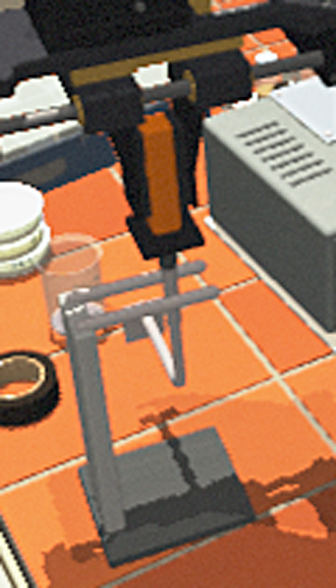

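```bash
python3 - <<'E'
from h import *
for n in ["wrist3","wrist4"]:
    c=load(n); T=c["tool_from_camera"]
    for (u,v) in [(327,108),(315,108),(318,109),(338,108),(326,130),(327,150),(326,170)]:
        d=c["depth"][v,u]; q=T[:3,:3]@np.array([(u-c["cx"])/c["fx"]*d,(v-c["cy"])/c["fy"]*d,d])+T[:3,3]; print(n,u,v,(q*1000).round(1))
crop("wrist4",290,90,370,250,4)
E
python3 -m inch '[[0,0.5,0,0,0,0],[0,0.6,0,0,0,0],[0,0.8,0,0,0,0],[0,0.8,0,0,0,0],[0,0.5,0,0,0,0]]'
```

```text
wrist3 327 108 [ 78.6   1.2 131.7]
wrist3 315 108 [ 78.6  -7.2 131.6]
wrist3 318 109 [ 77.9  -5.1 131.3]
wrist3 338 108 [ 78.6   8.8 132. ]
wrist3 326 130 [ 63.7   0.5 132.4]
wrist3 327 150 [ 49.7   1.2 132.3]
wrist3 326 170 [ 35.3   0.5 133.4]
wrist4 327 108 [ 78.6   1.2 131.7]
wrist4 315 108 [ 78.6  -7.2 132. ]
wrist4 318 109 [ 77.9  -5.1 132. ]
wrist4 338 108 [ 78.7   8.9 133.2]
wrist4 326 130 [ 63.7   0.5 132.2]
wrist4 327 150 [ 49.7   1.2 132.4]
wrist4 326 170 [ 35.5   0.5 131.5]
time: 7.08
ee_pos: [0.453, 0.1933, 0.2181]
eef_rot: [0.998, -0.065, -0.0, 0.0]
ft_force: [1.1, 0.7, -2.8]
width: 0.0157
```

View pics/wrist4_c290_90.png

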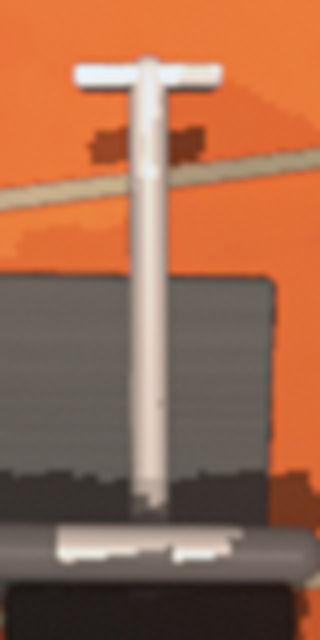

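```bash
python3 -c "
from h import *
togo([.4449,.0869,.200],3.87)"
```

```text
t 7.08 pos [0.453  0.1933 0.2181] w 0.0157 F [ 1.13  0.66 -2.79] T [ 0.06  0.05 -0.02]
shift mm [  5.7 106.5  18.2] frac [0.143 2.663 0.454] turn deg [  0.06   0.03 -11.3 ] frac [ 0.0005  0.0002 -0.0942]
```

```bash
python3 -m inch '[[-0.25,0.7,0,0,0,0],[-0.1,0.7,0.15,0,0,0],[0.2,0.6,0.15,0,0,-0.047],[0.2,0.6,0.15,0,0,-0.047],[0,0,0,0,0,0]]'
python3 -c "
from h import *
c,s=snap('wrist','wrist5')
snap('top','top5')
togo([.4449,.0869,.200],3.87)"
```

```text
time: 7.7
ee_pos: [0.4442, 0.0903, 0.1997]
eef_rot: [0.999, 0.033, -0.001, 0.0]
ft_force: [-0.9, 0.3, -1.9]
width: 0.0157
t 7.8 pos [0.4441 0.0927 0.2004] w 0.0155 F [-0.2   0.28 -3.23] T [ 0.08  0.01 -0.01]
shift mm [0.4 5.9 0.4] frac [0.01  0.146 0.009] turn deg [-0.01  0.03 -0.  ] frac [-0.0001  0.0002 -0.    ]
```

View pics/wrist5.png

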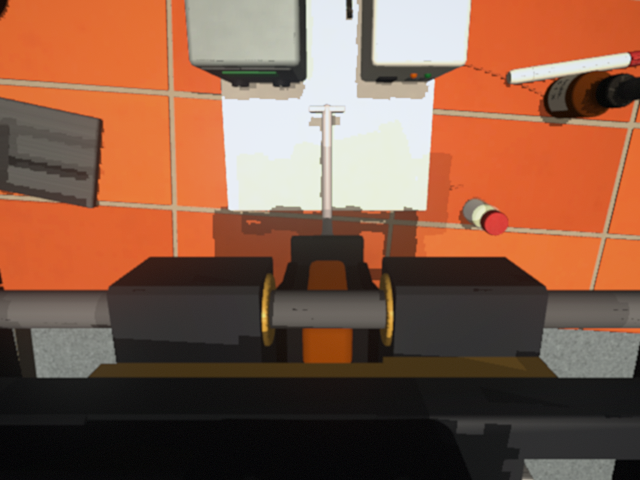

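View pics/top5.png

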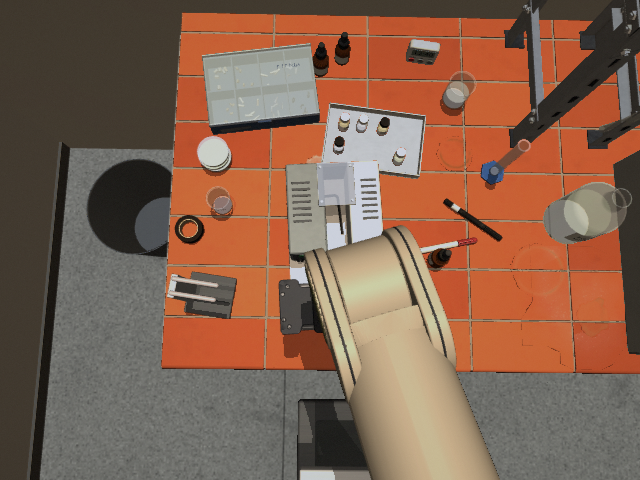

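Run:
```python
from h import *
crop("wrist5",270,0,400,120,5)
```

View pics/wrist5_c270_0.png

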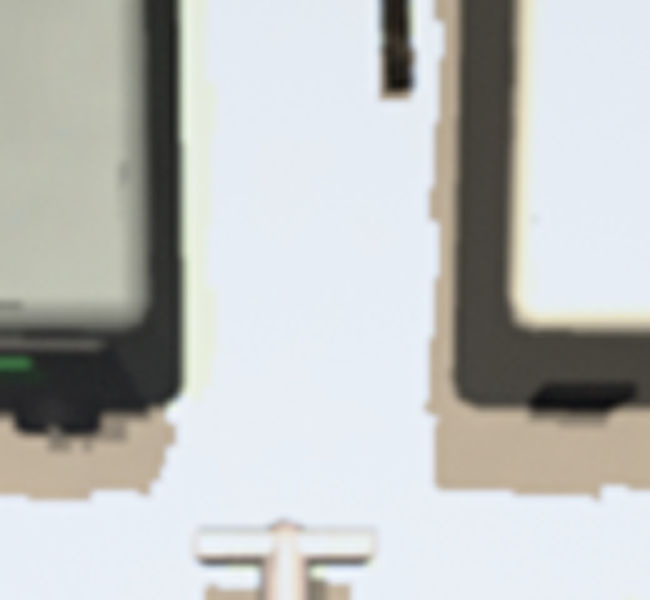

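```bash
cat >> h.py <<'E'
def tool_at(c,u,v,zt):
    T=c["tool_from_camera"]; d=T[:3,:3]@np.array([(u-c["cx"])/c["fx"],(v-c["cy"])/c["fy"],1]); p=T[:3,3]; return ((p+d*(zt-p[2])/d[2])*1000).round(1)
E
python3 - <<'E'
from h import *
c=load("wrist5"); f=lambda a,b:(270+(a+.5)/5-.5,0+(b+.5)/5-.5)
for n,a,b,z in [("Lf",184,370,.1964),("Lb",178,20,.1964),("Rf",456,370,.1964),("Rb",462,20,.1964),("frontL",160,408,.1964),("frontR",480,407,.1964),("LtopF",150,325,.1054),("RtopF",512,325,.1054),("RtopB",523,20,.1054),("keyend",396,95,.191),("bladeL",195,545,.1315),("bladeR",375,545,.1315),("foot",287,590,.132)]: print(n,tool_at(c,*f(a,b),z))
E
```

```text
Lf [109.  -16.2 196.4]
Lb [161.9 -16.6 196.4]
Rf [109.   29.2 196.4]
Rb [161.9  29.1 196.4]
frontL [103.  -20.3 196.4]
frontR [103.1  33.4 196.4]
LtopF [103.  -16.1 105.4]
RtopF [103.   28.8 105.4]
RtopB [137.2  29.2 105.4]
keyend [149.6  18.4 191. ]
bladeL [ 78.  -11.9 131.5]
bladeR [ 78.   13.2 131.5]
foot [ 71.9   0.9 132. ]
```

```bash
python3 -m inch '[[0,0.143,0.15,0,0,0],[0,0,0.1,0,0,0],[0.4,0,0,0,0,0],[0.6,0,0,0,0,0],[0,0,0,0,0,0]]'
python3 -c "
from h import *
c,s=snap('wrist','wrist6')
togo([.4449+.17*.9977,.0869+.17*.0675,.1805],3.87)"
```

```text
time: 8.43
ee_pos: [0.4854, 0.0897, 0.1901]
eef_rot: [0.999, 0.034, -0.0, -0.001]
ft_force: [-1.6, -0.3, -2.5]
width: 0.0157
t 8.47 pos [0.4845 0.0897 0.19  ] w 0.0158 F [-0.23 -0.34 -2.71] T [-0.01  0.07 -0.04]
shift mm [130.3   0.4   9.4] frac [3.258 0.009 0.234] turn deg [-0.04  0.06  0.08] frac [-0.0004  0.0005  0.0007]
```

View pics/wrist6.png

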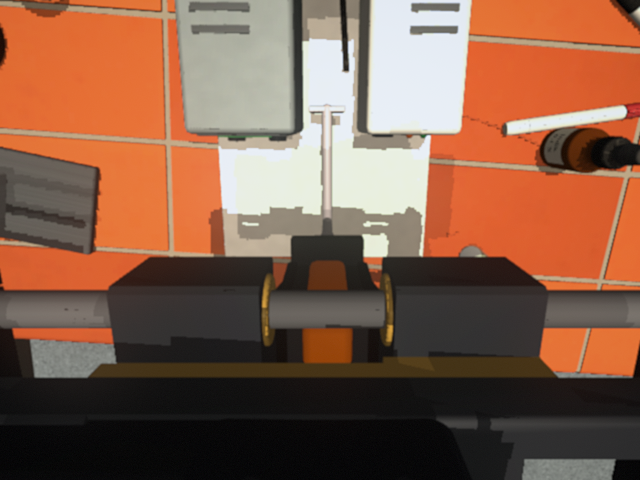

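Run:
```python
from h import *
crop("wrist6",270,20,400,150,5)
```

```text
(no output)
```

View pics/wrist6_c270_20.png

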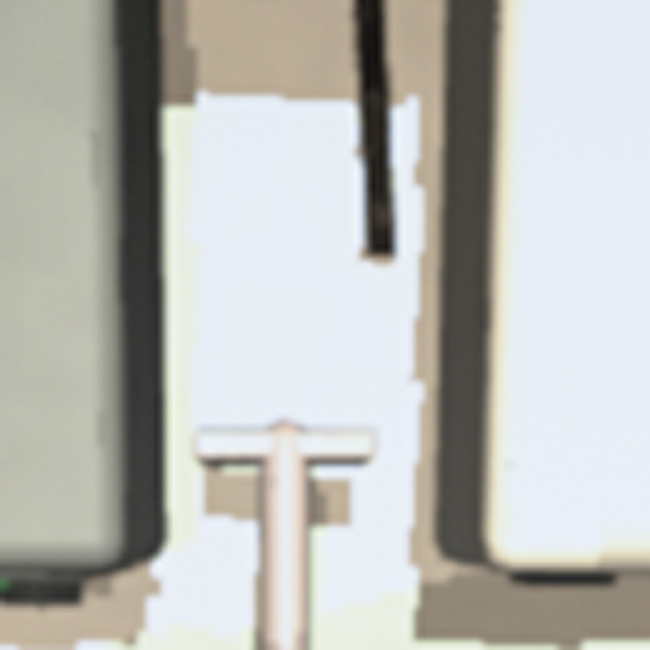

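```bash
python3 -m inch '[[0.2,0.058,0,0,0,0],[0.6,0,0,0,0,0],[0.6,0,0,0,0,0],[0.1,0,0,0,0,0],[0,0,0,0,0,0]]'
python3 -m inch '[[0,0,0,0,0,0],[0,0,0,0,0,0]]'
python3 -c "
from h import *
c,s=snap('wrist','wrist7'); crop('wrist7',270,20,400,150,5)
togo([.4449+.17*.9977,.0846+.17*.0675,.1805],3.87)"
```

```text
time: 9.1
ee_pos: [0.5443, 0.0912, 0.1904]
eef_rot: [0.999, 0.034, -0.0, -0.0]
ft_force: [-0.9, 1.3, -1.6]
width: 0.0155
time: 9.35
ee_pos: [0.5443, 0.091, 0.1908]
eef_rot: [0.999, 0.034, 0.0, 0.0]
ft_force: [0.3, -0.7, -1.7]
width: 0.0157
t 9.4 pos [0.5444 0.091  0.1907] w 0.016 F [ 0.85 -0.29 -2.55] T [ 0.06  0.02 -0.03]
shift mm [70.3 -0.2 10.3] frac [ 1.757 -0.006  0.256] turn deg [ 0.03 -0.02  0.06] frac [ 0.0002 -0.0001  0.0005]
```

View pics/wrist7_c270_20.png

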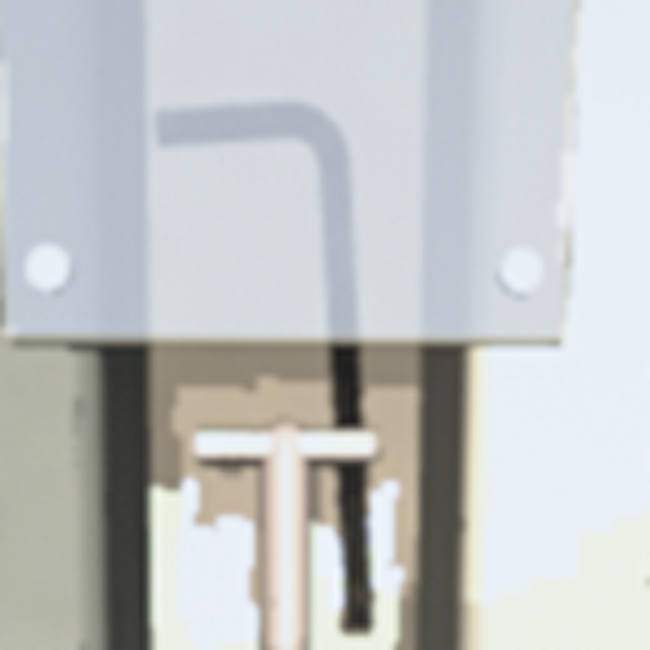

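Run:
```python
from h import *
c=load("wrist7"); f=lambda a,b:(270+(a+.5)/5-.5,20+(b+.5)/5-.5)
for n,a,b,z in [("key deep L",160,110,.1807),("key deep mid",290,102,.1807),("key corner right",347,150,.1807),("key front end",356,632,.1807),("key shortL",157,128,.1807),("roof front",280,340,.0957),("bladeback top",286,430,.1315),("bladefront top",286,458,.1315)]: print(n,tool_at(c,*f(a,b),z))
```

```text
key deep L [130.6 -19.  180.7]
key deep mid [131.8   1.4 180.7]
key corner right [124.8  10.4 180.7]
key front end [ 50.3  12.5 180.7]
key shortL [128.  -19.5 180.7]
roof front [88.5  0.  95.7]
bladeback top [ 80.    0.8 131.5]
bladefront top [ 76.2   0.8 131.5]
```

```bash
python3 -m inch '[[0.4,0,0,0,0,0],[0.6,0,0,0,0,0],[0.5,0,0,0,0,0],[0.225,0,0,0,0,0],[0,0,0,0,0,0]]'
python3 -m inch '[[0,0,0,0,0,0]]'
python3 -c "
from h import *
c,s=snap('wrist','wrist8'); crop('wrist8',250,0,410,150,5)
togo([.4449+.17*.9977,.0846+.17*.0675,.1645],3.87)"
```

```text
time: 10.02
ee_pos: [0.6134, 0.0959, 0.1903]
eef_rot: [0.999, 0.034, -0.0, -0.0]
ft_force: [-0.8, 0.1, -2.8]
width: 0.0158
time: 10.15
ee_pos: [0.613, 0.0959, 0.1907]
eef_rot: [0.999, 0.034, -0.0, 0.0]
ft_force: [-0.7, -0.3, -1.2]
width: 0.0156
t 10.2 pos [0.613  0.0959 0.1907] w 0.0156 F [-0.67  0.68 -2.34] T [0.01 0.08 0.02]
shift mm [ 1.5 -0.1 26.2] frac [ 0.038 -0.003  0.655] turn deg [ 0.02 -0.    0.08] frac [ 0.0002 -0.      0.0006]
```

View pics/wrist8_c250_0.png

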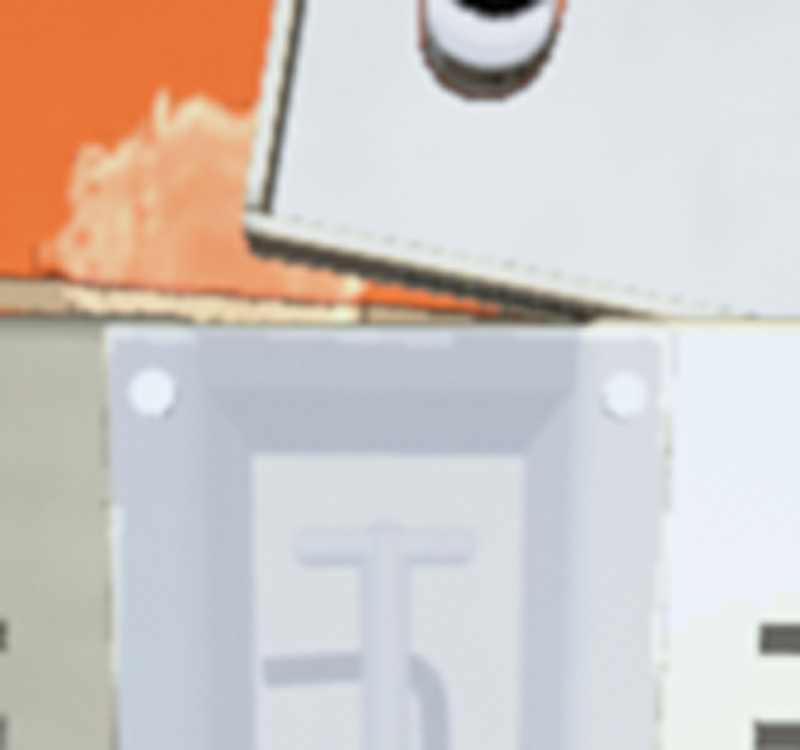

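The blade (crop 385,545) sits centred between the key's short arm (crop v≈660) and the back wall (v≈455), so it can go down from here.

```bash
python3 -m inch '[[0,0,0.2,0,0,0],[0,0,0.2,0,0,0],[0,0,0.05,0,0,0],[0,0,0,0,0,0],[0,0,0,0,0,0]]'
python3 -m inch '[[0,0,0.05,0,0,0],[0,0,0,0,0,0]]'
python3 -m inch '[[0,0,0.03,0,0,0],[0,0,0,0,0,0]]'
```

```text
time: 10.82
ee_pos: [0.6137, 0.0959, 0.1728]
eef_rot: [0.999, 0.034, 0.0, -0.0]
ft_force: [0.5, 0.4, -2.5]
width: 0.0156
time: 11.08
ee_pos: [0.6135, 0.0958, 0.1704]
eef_rot: [0.999, 0.034, -0.0, 0.0]
ft_force: [0.3, -0.1, -2.8]
width: 0.0155
time: 11.32
ee_pos: [0.6135, 0.0958, 0.1692]
eef_rot: [0.999, 0.034, -0.0, 0.0]
ft_force: [0.6, -0.5, -1.2]
width: 0.0154
```

```bash
python3 -m inch '[[0,0,0.025,0,0,0],[0,0,0,0,0,0]]'|egrep 'pos|force'
python3 -m inch '[[0,0,0.02,0,0,0],[0,0,0,0,0,0]]'|egrep 'pos|force'
python3 -m inch '[[0,0,0.02,0,0,0],[0,0,0,0,0,0]]'|egrep 'pos|force'
```

```text
ee_pos: [0.6135, 0.0958, 0.1683]
ft_force: [-0.2, 0.5, -2.2]
ee_pos: [0.6135, 0.0958, 0.1675]
ft_force: [0.1, 0.3, -1.7]
ee_pos: [0.6135, 0.0958, 0.1666]
ft_force: [0.3, -0.7, -1.1]
```

```bash
python3 -m inch '[[0,0,0.015,0,0,0],[0,0,0,0,0,0]]'|egrep 'pos|force'
python3 -m inch '[[0,0,0.015,0,0,0],[0,0,0,0,0,0]]'|egrep 'pos|force'
```

```text
ee_pos: [0.6135, 0.0958, 0.1661]
ft_force: [-0.2, -0.1, -1.7]
ee_pos: [0.6135, 0.0958, 0.1654]
ft_force: [0.4, -0.4, -2.5]
```

```bash
python3 -m inch '[[0,0,0.013,0,0,0],[0,0,0,0,0,0]]'|egrep 'pos|force'
python3 -m inch '[[0,0,0.013,0,0,0],[0,0,0,0,0,0]]'|egrep 'pos|force'
```

```text
ee_pos: [0.6135, 0.0958, 0.165]
ft_force: [0.7, -0.1, -1.6]
ee_pos: [0.6135, 0.0958, 0.1644]
ft_force: [0.3, -1.1, -1.8]
```

```bash
python3 -c "
from h import *
togo([.6135,.0958,.1645],3.87)"
```

```text
t 13.07 pos [0.6135 0.0958 0.1644] w 0.0155 F [ 0.28 -1.12 -1.8 ] T [-0.02  0.05  0.04]
shift mm [-0.   0.  -0.1] frac [-0.     0.001 -0.001] turn deg [0.   0.   0.06] frac [0.     0.     0.0005]
```

```bash
python3 -m inch '[[0,0,0.013,0,0,0],[0,0,0,0,0,0]]'|egrep 'pos|force'
python3 -m inch '[[0,0,0.013,0,0,0],[0,0,0,0,0,0]]'|egrep 'pos|force'
```

```text
ee_pos: [0.6135, 0.0958, 0.1639]
ft_force: [0.4, -0.4, -2.7]
ee_pos: [0.6135, 0.0958, 0.1636]
ft_force: [-0.0, 0.9, -0.5]
```

```bash
python3 -m inch '[[0,0,0,0,0,0]]'|egrep 'pos|force'
python3 -m inch '[[0,0,0.013,0,0,0],[0,0,0,0,0,0]]'|egrep 'pos|force'
python3 -m inch '[[0,0,0,0,0,0]]'|egrep 'pos|force'
```

```text
ee_pos: [0.6135, 0.0959, 0.1635]
ft_force: [-0.9, -0.0, -1.6]
ee_pos: [0.6135, 0.0959, 0.1631]
ft_force: [-1.1, -0.0, 1.6]
ee_pos: [0.6135, 0.0959, 0.1631]
ft_force: [-1.9, -0.5, 2.1]
```

Contact: Fz rose from about −2 N to +2 N, roughly 4 N on the blade. I'll ease up 0.8 mm and start raking slowly along −x.

```bash
python3 -m inch '[[0,0,-0.02,0,0,0],[-0.1,0,0,0,0,0],[-0.1,0,0,0,0,0],[-0.1,0,0,0,0,0],[-0.1,0,0,0,0,0]]'|egrep 'pos|force'
python3 -m inch '[[-0.15,0,0,0,0,0],[-0.15,0,0,0,0,0],[-0.15,0,0,0,0,0],[-0.15,0,0,0,0,0],[0,0,0,0,0,0]]'|egrep 'pos|force'
python3 -c "
from h import *
c,s=snap('wrist','wrist9'); crop('wrist9',250,0,410,150,5)
togo([.6135-.161*.9977,.0958-.161*.0675,.1639],3.87)"
```

```text
ee_pos: [0.5972, 0.0947, 0.1637]
ft_force: [0.7, -0.3, -1.0]
ee_pos: [0.5733, 0.093, 0.1638]
ft_force: [-0.2, -0.6, -1.9]
t 15.38 pos [0.5736 0.093  0.1639] w 0.0154 F [-0.59 -0.08 -0.79] T [ 0.04 -0.01 -0.05]
shift mm [-1.21e+02 -2.00e-01 -1.00e-01] frac [-3.024e+00 -6.000e-03 -1.000e-03] turn deg [ 0.02 -0.01  0.05] frac [ 0.0001 -0.0001  0.0004]
```

View pics/wrist9_c250_0.png

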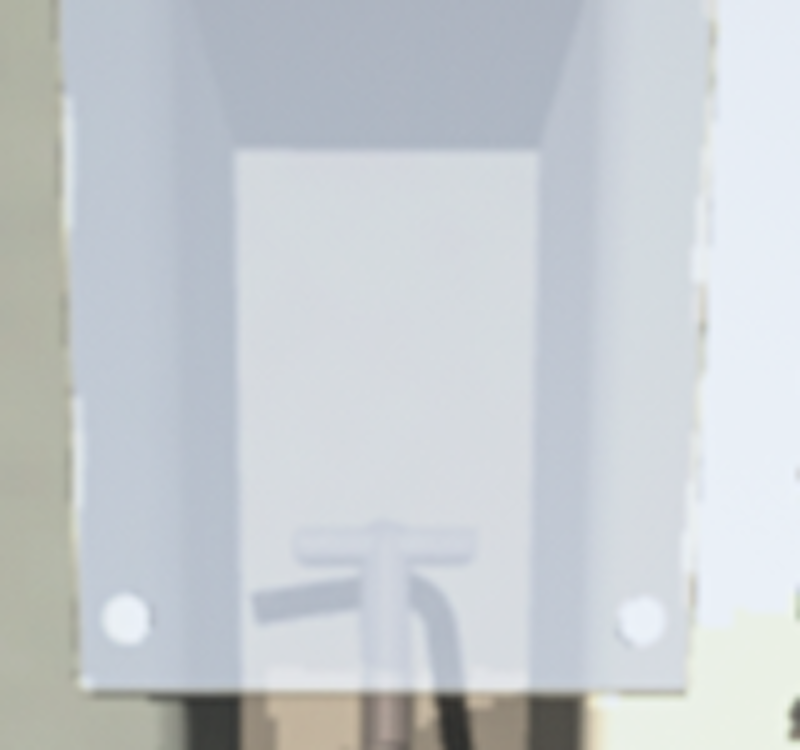

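```bash
python3 -m inch '[[-0.15,0,0,0,0,0],[-0.2,0,0,0,0,0],[-0.2,0,0,0,0,0],[-0.2,0,0,0,0,0],[0,0,0,0,0,0]]'|egrep 'pos|force'
python3 -c "
from h import *
c,s=snap('wrist','wrist10'); crop('wrist10',250,60,410,260,4)
togo([.6135-.161*.9977,.0958-.161*.0675,.1639],3.87)"
```

```text
ee_pos: [0.5432, 0.0909, 0.1639]
ft_force: [-1.2, -0.4, -2.6]
t 16.05 pos [0.5435 0.0909 0.1639] w 0.0154 F [-0.78  0.73 -1.49] T [-0.01 -0.03  0.02]
shift mm [-90.9  -0.3  -0. ] frac [-2.272e+00 -6.000e-03 -1.000e-03] turn deg [ 0.03 -0.02  0.05] frac [ 0.0002 -0.0001  0.0004]
```

View pics/wrist10_c250_60.png

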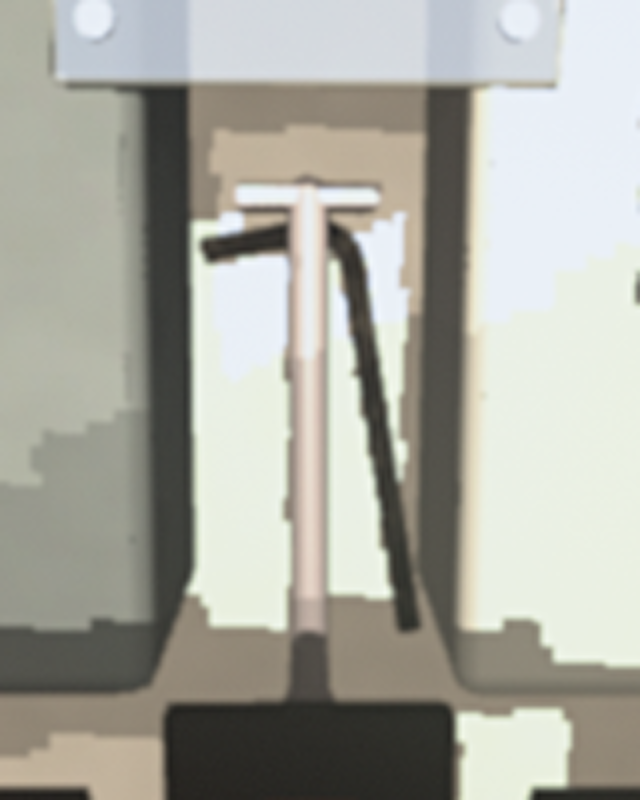

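```bash
python3 -m inch '[[-0.2,0,0,0,0,0],[-0.2,0,0,0,0,0],[-0.2,0,0,0,0,0],[-0.2,0,0,0,0,0],[-0.2,0,0,0,0,0]]'|egrep 'pos|force'
python3 -c "
from h import *
c,s=snap('wrist','wrist11'); crop('wrist11',250,60,410,260,4)
togo([.6135-.161*.9977,.0958-.161*.0675,.1639],3.87)"
```

```text
ee_pos: [0.5032, 0.0883, 0.1638]
ft_force: [0.8, 0.2, -1.8]
t 16.73 pos [0.5024 0.0883 0.1637] w 0.0155 F [ 0.29  0.38 -2.82] T [ 0.07  0.04 -0.04]
shift mm [-49.7  -0.   -0.1] frac [-1.242e+00 -1.000e-03 -3.000e-03] turn deg [0.02 0.03 0.08] frac [0.0002 0.0003 0.0007]
```

View pics/wrist11_c250_60.png

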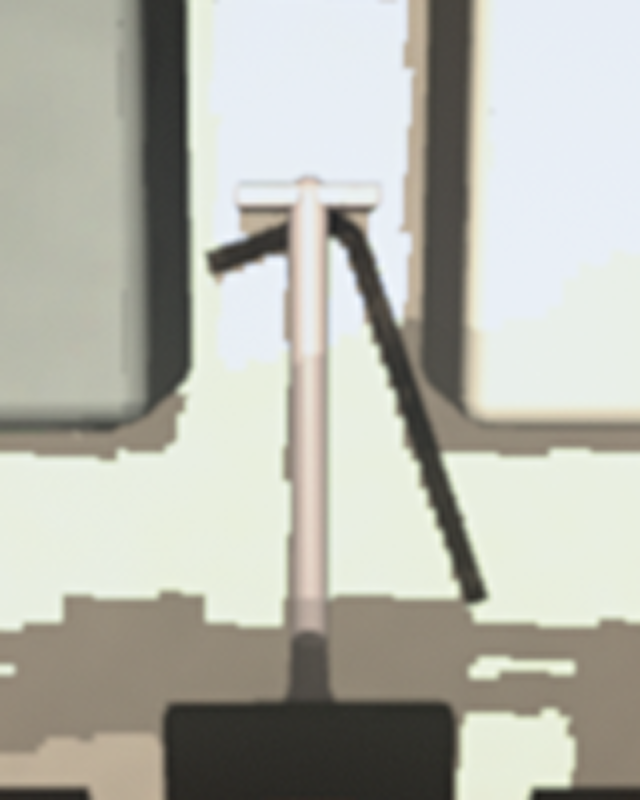

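```bash
python3 -m inch '[[-0.18,0,0,0,0,0],[-0.18,0,0,0,0,0],[-0.18,0,0,0,0,0],[-0.16,0,0,0,0,0],[0,0,0,0,0,0]]'|egrep 'pos|force'
python3 -c "
from h import *
c,s=snap('wrist','wrist12'); crop('wrist12',220,60,420,260,4)
togo([.6135-.161*.9977,.0958-.161*.0675,.1639],3.87)"
```

```text
ee_pos: [0.4755, 0.0863, 0.1638]
ft_force: [-0.2, 0.3, -2.4]
t 17.4 pos [0.4758 0.0863 0.1638] w 0.016 F [-0.3   0.01 -1.81] T [-0.05  0.04  0.01]
shift mm [-23.   -0.3  -0.1] frac [-0.575 -0.006 -0.002] turn deg [ 0.02 -0.02  0.05] frac [ 0.0002 -0.0001  0.0004]
```

View pics/wrist12_c220_60.png

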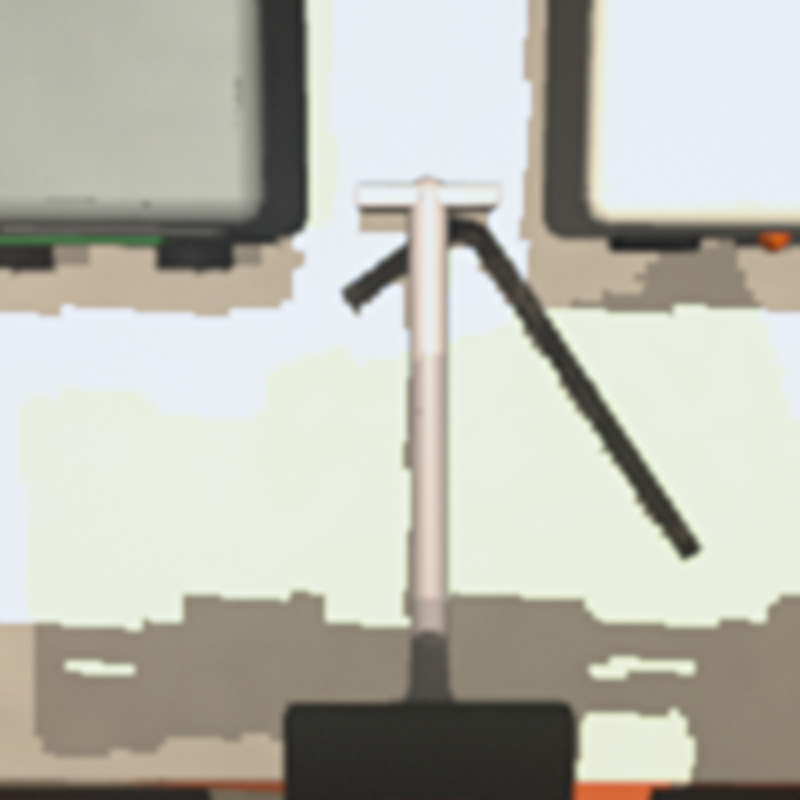

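Run:
```python
from h import *
c=load("wrist12"); f=lambda a,b:(220+(a+.5)/4-.5,60+(b+.5)/4-.5)
for n,a,b,z in [("tip",350,298,.1538),("bend top",465,220,.1538),("bend R",495,245,.1538),("arm upper",540,318,.1538),("arm lower",522,325,.1538),("front end",693,550,.1538),("moduleR front base",640,240,.1598),("moduleR top front",640,215,.0688),("ledge front",200,782,.1598)]: print(n,tool_at(c,*f(a,b),z))
```

```text
tip [ 60.3 -14.2 153.8]
bend top [ 74.6   7.6 153.8]
bend R [ 70.1  13.3 153.8]
arm upper [ 56.6  22.1 153.8]
arm lower [ 55.3  18.7 153.8]
front end [ 11.7  53.2 153.8]
moduleR front base [ 71.1  41.5 159.8]
moduleR top front [72.6 29.8 68.8]
ledge front [-38.4 -47.  159.8]
```

The key has slewed about 34° around its bend. I'll lift the blade over it and set it down again behind the long arm, near the centre of mass, to finish the rake in a controlled way.

```bash
python3 -m inch '[[0.03,0,0,0,0,0],[0,0,-0.35,0,0,0],[0,0,0,0,0,0],[-0.25,0,0,0,0,0],[-0.23,0,0,0,0,0]]'|egrep 'pos|force'
python3 -m inch '[[0,0.4,0,0,0,0],[0,0.6,0,0,0,0],[0,0,0,0,0,0],[0,0,0,0,0,0]]'|egrep 'pos|force'
python3 -c "
from h import *
c,s=snap('wrist','wrist13'); crop('wrist13',220,60,420,260,4)
togo([.6135-.161*.9977,.0958-.161*.0675,.1639],3.87)"
```

```text
ee_pos: [0.4569, 0.0851, 0.1774]
ft_force: [0.8, 0.3, -2.0]
ee_pos: [0.4606, 0.0451, 0.1777]
ft_force: [0.1, 0.7, -2.0]
t 18.57 pos [0.4606 0.0455 0.1777] w 0.0156 F [-0.13  0.77 -2.08] T [ 0.03 -0.05  0.02]
shift mm [ -5.  -39.9  13.8] frac [-0.126 -0.997  0.346] turn deg [-0.01 -0.01  0.08] frac [-0.0001 -0.      0.0006]
```

View pics/wrist13_c220_60.png

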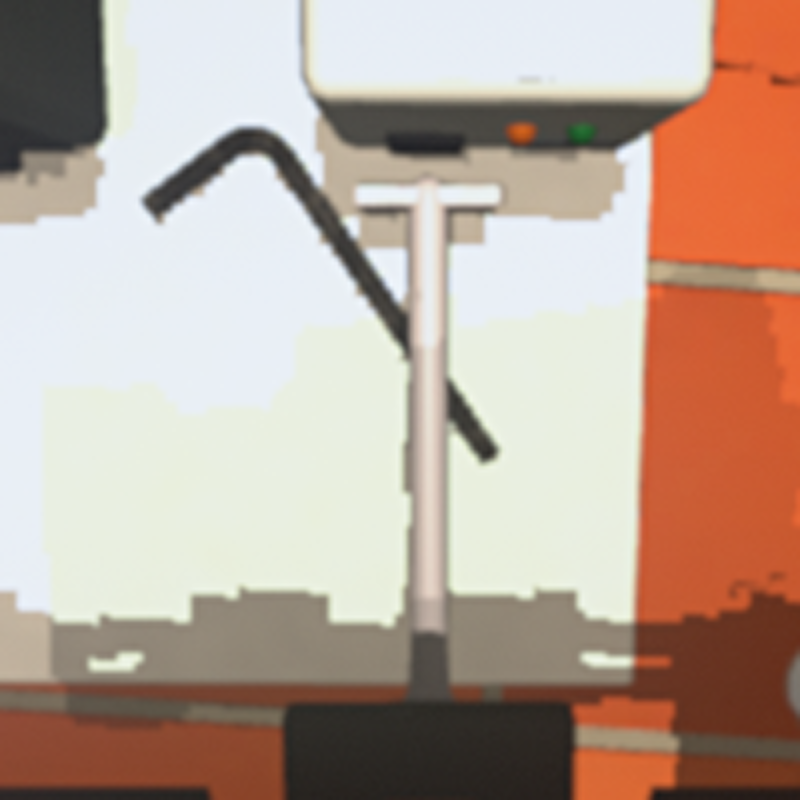

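```bash
python3 -m inch '[[0,0,0.2,0,0,0],[0,0,0.145,0,0,0],[0,0,0,0,0,0],[0,0,0,0,0,0]]'|egrep 'pos|force'
python3 -m inch '[[-0.15,0,0,0,0,0],[-0.15,0,0,0,0,0],[-0.15,0,0,0,0,0],[-0.15,0,0,0,0,0],[0,0,0,0,0,0]]'|egrep 'pos|force'
python3 -c "
from h import *
c,s=snap('wrist','wrist14'); crop('wrist14',220,60,420,260,4)
togo([.6135-.161*.9977,.0958-.161*.0675,.1639],3.87)"
```

```text
ee_pos: [0.4607, 0.0454, 0.1639]
ft_force: [0.1, -0.4, -2.4]
ee_pos: [0.4363, 0.0435, 0.164]
ft_force: [0.8, -0.4, -2.6]
t 19.75 pos [0.4366 0.0435 0.164 ] w 0.016 F [-0.44  0.2  -2.72] T [-0.03 -0.01  0.01]
shift mm [ 19.  -40.2   0.1] frac [ 0.476 -1.006  0.003] turn deg [ 0.02 -0.02  0.05] frac [ 0.0002 -0.0002  0.0004]
```

View pics/wrist14_c220_60.png

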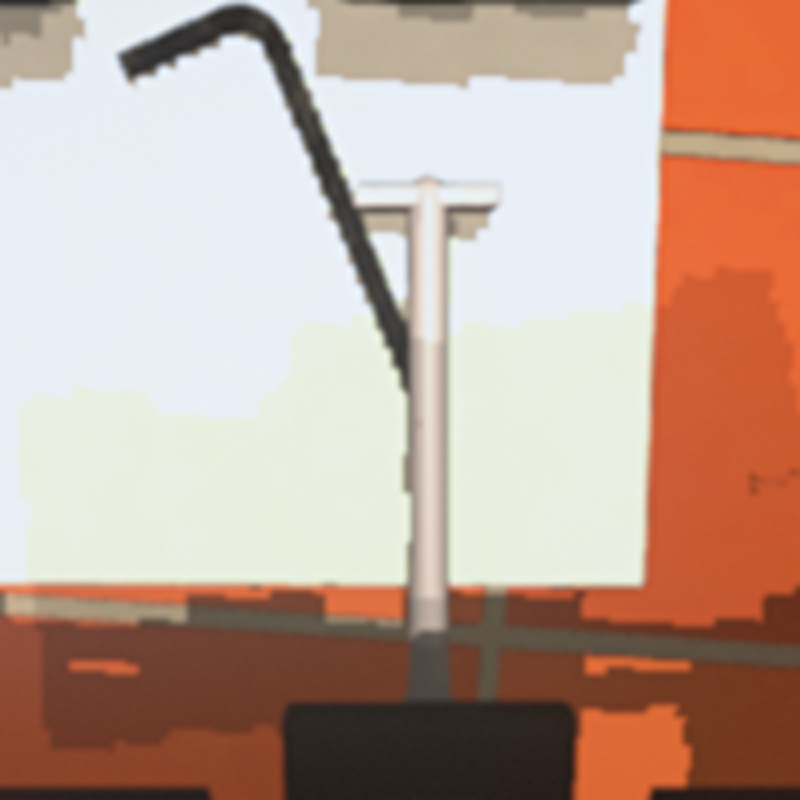

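```bash
python3 - <<'E'
from h import *
c=load("wrist14"); f=lambda a,b:(220+(a+.5)/4-.5,60+(b+.5)/4-.5)
for n,a,b,z in [("tip",125,60,.154),("bend top",238,4,.154),("arm at blade",345,190,.154),("moduleR front base",500,0,.160),("ledge front",300,583,.160),("ledge R",650,540,.160)]: print(n,tool_at(c,*f(a,b),z))
E
python3 -m inch '[[0.04,0,0,0,0,0],[0,0,-0.35,0,0,0],[0,0,0,0,0,0],[0.2,-0.5,0,0,0,0],[0.25,-0.4,0,0,0,0]]'|egrep 'pos|force'
```

```text
tip [103.  -55.2 154. ]
bend top [112.6 -34.1 154. ]
arm at blade [ 80.  -14.9 154. ]
moduleR front base [114.3  14.1 160. ]
ledge front [  3.9 -25.3 160. ]
ledge R [ 12.7  45.4 160. ]
ee_pos: [0.4541, 0.0814, 0.1782]
ft_force: [-0.3, 0.4, -2.1]
```

```bash
python3 -m inch '[[0.3,0,0,0,0,0],[0.26,0,0,0,0,0],[0,0,0,0,0,0],[0,0,0,0,0,0]]'|egrep 'pos|force'
python3 -c "
from h import *
c,s=snap('wrist','wrist15'); crop('wrist15',220,60,420,260,4)
togo([.6135-.161*.9977,.0958-.161*.0675,.1639],3.87)"
```

```text
ee_pos: [0.4759, 0.082, 0.1778]
ft_force: [0.1, 0.4, -2.4]
t 20.93 pos [0.4759 0.082  0.1779] w 0.0157 F [-0.89  0.23 -1.74] T [-0.02  0.03  0.02]
shift mm [-22.8  -4.5  14. ] frac [-0.569 -0.111  0.349] turn deg [0.01 0.02 0.03] frac [0.0001 0.0001 0.0003]
```

View pics/wrist15_c220_60.png

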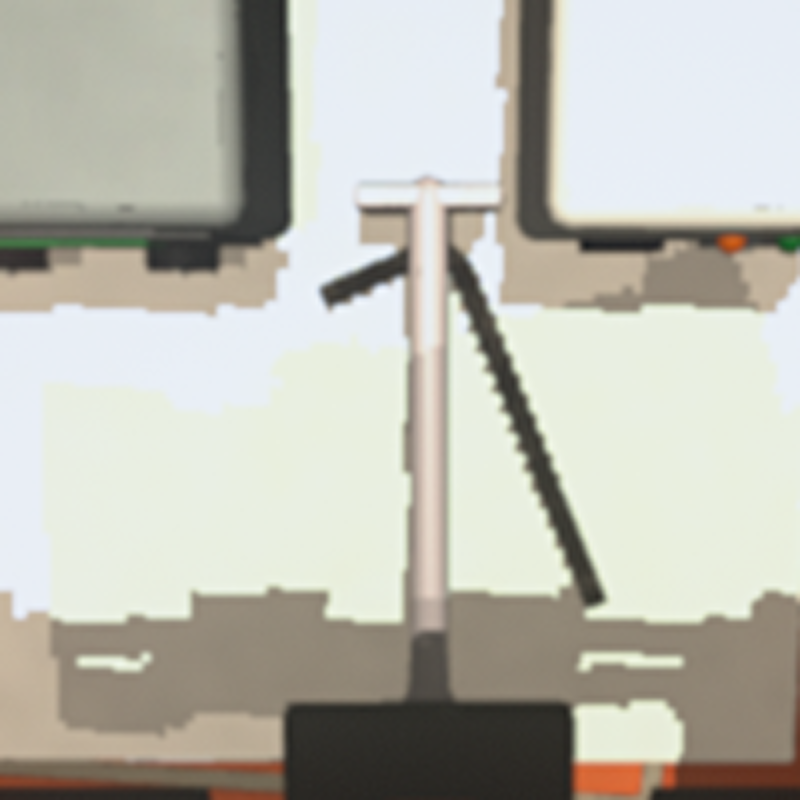

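```bash
python3 -m inch '[[0,0,0.2,0,0,0],[0,0,0.148,0,0,0],[0,0,0,0,0,0],[0,0,0,0,0,0]]'|egrep 'pos|force'
python3 -m inch '[[-0.15,0,0,0,0,0],[-0.18,0,0,0,0,0],[-0.18,0,0,0,0,0],[-0.15,0,0,0,0,0],[0,0,0,0,0,0]]'|egrep 'pos|force'
python3 -c "
from h import *
c,s=snap('wrist','wrist16'); crop('wrist16',220,60,420,260,4)
togo([.6135-.161*.9977,.0958-.161*.0675,.1639],3.87)"
```

```text
ee_pos: [0.4762, 0.0824, 0.164]
ft_force: [0.2, 0.5, -2.5]
ee_pos: [0.4494, 0.0804, 0.1641]
ft_force: [0.6, -1.1, -1.8]
t 22.1 pos [0.4498 0.0805 0.1642] w 0.0156 F [ 0.84  0.56 -1.46] T [ 0.09  0.03 -0.09]
shift mm [ 3.4 -4.2  0.3] frac [ 0.085 -0.106  0.006] turn deg [ 0.02 -0.02  0.05] frac [ 0.0002 -0.0002  0.0004]
```

View pics/wrist16_c220_60.png

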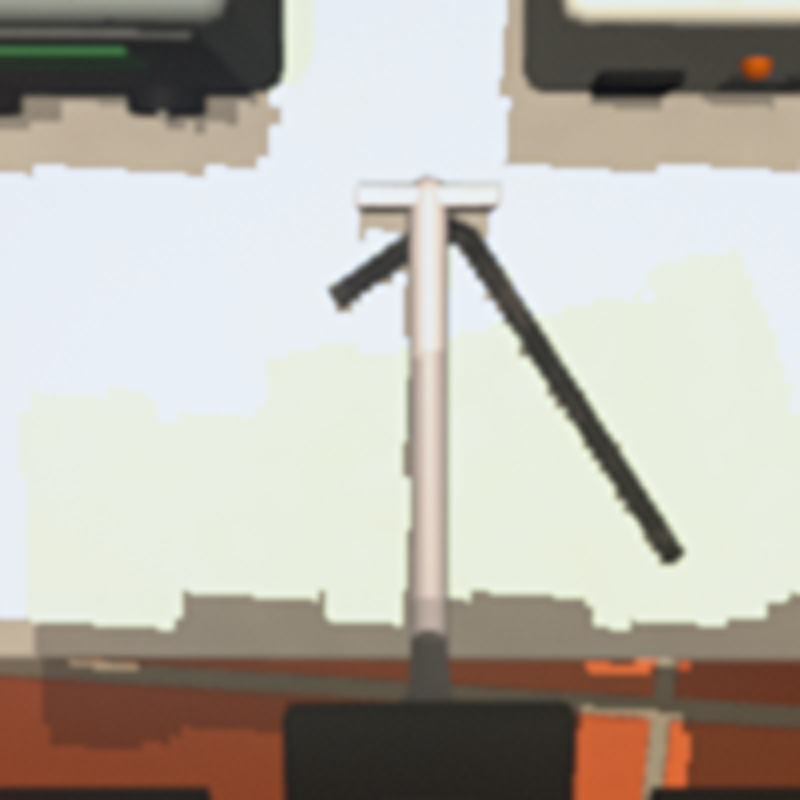

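```bash
python3 -m inch '[[-0.09,0,0,0,0,0],[-0.09,0,0,0,0,0],[0,0,0,0,0,0],[0.06,0,0,0,0,0],[0,0,-0.35,0,0,0]]'|egrep 'pos|force'
python3 -m inch '[[0,0,-0.5,0,0,0],[0,0,-0.5,0,0,0],[0,0,0,0,0,0]]'|egrep 'pos|force'
python3 -c "
from h import *
c,s=snap('wrist','wrist17')
f=snap('scene','scene17'); crop('scene17',180,180,420,390,3)
togo([.4697,.3222,.2165],-7.4)"
```

```text
ee_pos: [0.4446, 0.0801, 0.1778]
ft_force: [0.1, 0.2, -1.2]
ee_pos: [0.4461, 0.0805, 0.2199]
ft_force: [0.4, 0.3, -2.1]
t 23.2 pos [0.445  0.0802 0.2179] w 0.0159 F [-0.74  0.33 -3.17] T [-0.01  0.05  0.03]
shift mm [  41.2 -239.7    1.3] frac [ 1.03  -5.994  0.033] turn deg [ 1.000e-02 -1.000e-02  1.132e+01] frac [ 0.0001 -0.0001  0.0944]
```

View pics/wrist17.png

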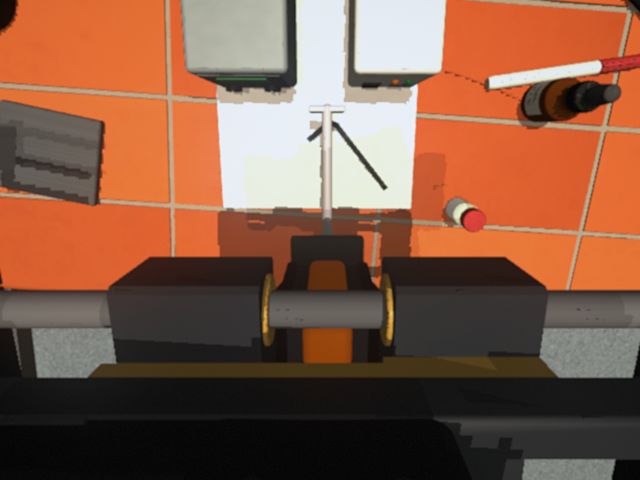

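View pics/scene17_c180_180.png

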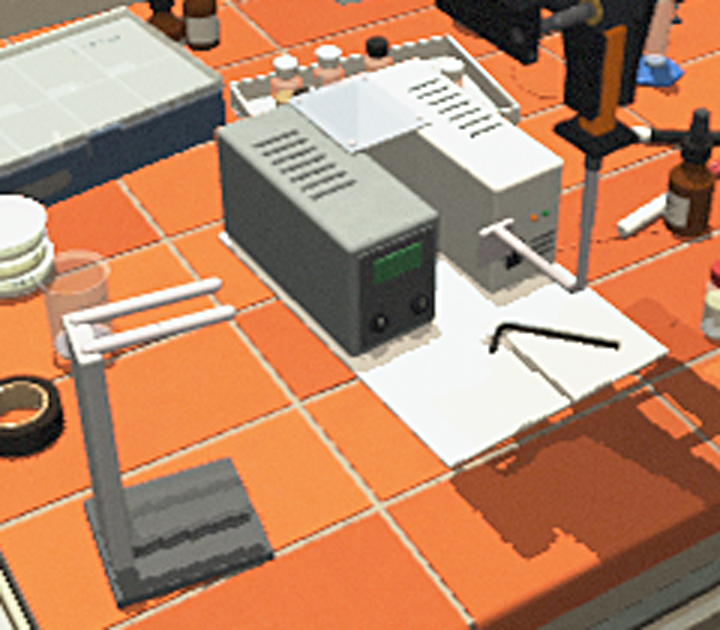

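```bash
python3 -m inch '[[-0.3,0,0,0,0,0],[0,-0.7,0,0,0,0],[0,-0.9,0,0,0,0],[0,-0.9,0,0,0,0],[0,-0.9,0,0,0,0]]'|egrep 'pos|force'
python3 -m inch '[[0,-0.5,0,0,0,0],[0,0,0,0,0,0.047],[0,0,0,0,0,0.047],[0,0,0,0,0,0],[0,0,0,0,0,0]]'|egrep 'pos|force'
python3 -c "
from h import *
togo([.4697-.1288*.085,.3222-.9917*.085,.2165],-7.4)"
```

```text
ee_pos: [0.4226, 0.2158, 0.2175]
ft_force: [0.5, -0.3, -2.6]
ee_pos: [0.4219, 0.2348, 0.2178]
ft_force: [-0.1, -0.1, -3.1]
t 24.45 pos [0.4219 0.2348 0.2178] w 0.0157 F [-0.07 -0.12 -3.06] T [-0.02  0.11 -0.02]
shift mm [36.1 -7.7  1.2] frac [ 0.904 -0.192  0.031] turn deg [0.03 0.02 0.18] frac [0.0003 0.0001 0.0015]
```

```bash
python3 -m inch '[[0.4,-0.192,0,0,0,0.0015],[0.5,0,0,0,0,0],[0,0,0,0,0,0],[0,0,0,0,0,0]]'|egrep 'pos|force'
python3 -c "
from h import *
c,s=snap('wrist','wrist18'); crop('wrist18',190,90,380,260,4)
togo([.4697,.3222,.2165],-7.4)"
```

```text
ee_pos: [0.4583, 0.2382, 0.2178]
ft_force: [-0.5, 0.9, -2.9]
t 25.0 pos [0.4583 0.2383 0.218 ] w 0.0155 F [ 0.35  0.85 -2.28] T [ 0.03  0.05 -0.02]
shift mm [  0.4 -84.7   1.4] frac [ 0.01  -2.118  0.036] turn deg [ 0.01  0.01 -0.06] frac [ 0.0001  0.0001 -0.0005]
```

View pics/wrist18.png

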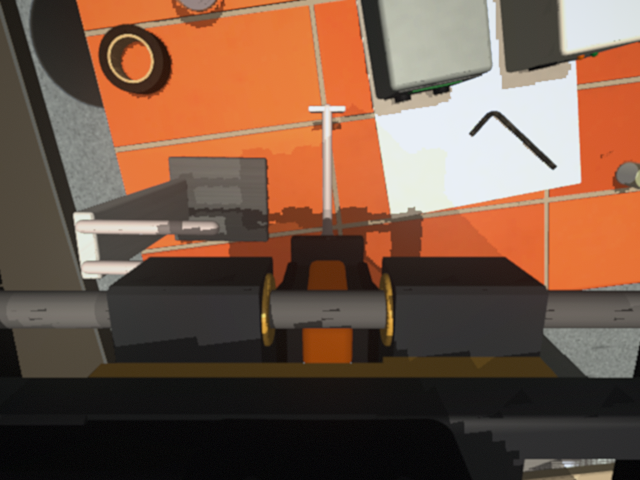

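Run:
```python
from h import *
crop("wrist18",60,190,250,290,4)
c=load("wrist18")
for n,u,v in [("p1",90,227.5),("p1",210,227.5),("p2",95,268),("p2",135,268)]: print(n,tool_at(c,u,v,.218-.163))
```

```text
p1 [  11.5 -130.1   55. ]
p1 [ 11.5 -63.7  55. ]
p2 [ -12.2 -130.7   55. ]
p2 [ -12.2 -108.    55. ]
```

View pics/wrist18_c60_190.png

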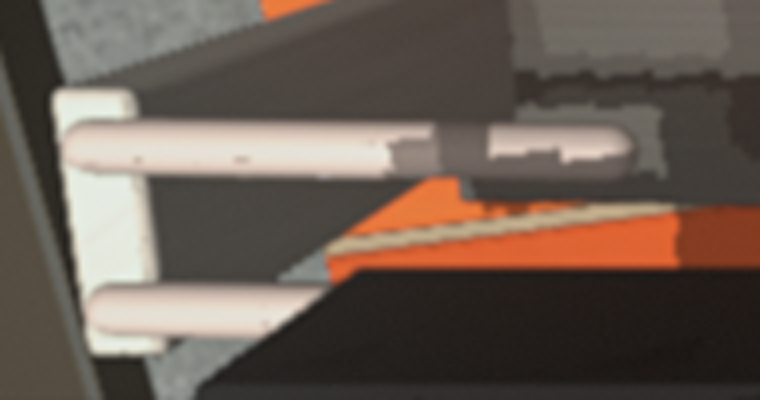

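```bash
python3 -m inch '[[0,-0.4,0,0,0,0],[0,-0.5,0,0,0,0],[0,-0.5,0,0,0,0],[0,-0.4,0,0,0,0],[0,-0.318,0,0,0,0]]'|egrep 'pos|force'
python3 -m inch '[[0,0,0,0,0,0],[0,0,0,0,0,0]]'|egrep 'pos|force'
python3 -c "
from h import *
c,s=snap('wrist','wrist19'); c,s=snap('scene','scene19'); crop('scene19',180,180,300,390,2.8)
togo([.4697,.3222,.1865],-7.4)"
```

```text
ee_pos: [0.4696, 0.3228, 0.2181]
ft_force: [-0.1, -0.1, -1.7]
ee_pos: [0.4701, 0.3215, 0.218]
ft_force: [0.6, -0.4, -1.3]
t 25.98 pos [0.4703 0.3213 0.218 ] w 0.0154 F [-0.15 -0.64 -1.26] T [ 0.04  0.02 -0.03]
shift mm [-0.8 -0.9 31.5] frac [-0.019 -0.022  0.788] turn deg [ 0.03 -0.02 -0.18] frac [ 0.0003 -0.0002 -0.0015]
```

View pics/wrist19.png

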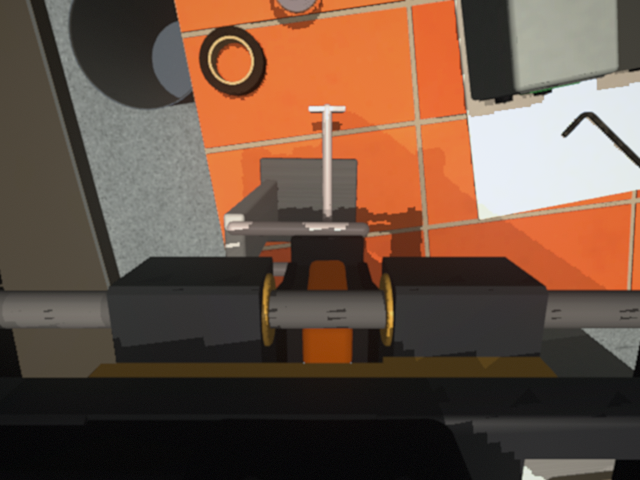

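View pics/scene19_c180_180.png

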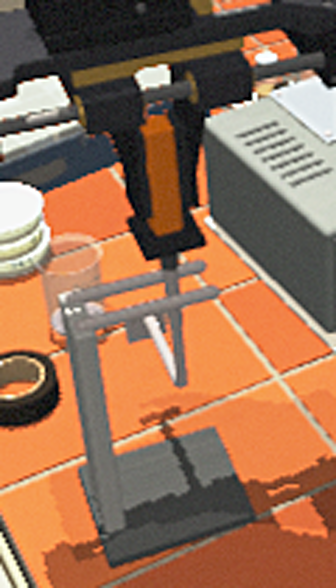

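```bash
python3 -m inch '[[-0.018,-0.022,0.2,0,0,0],[0,0,0.3,0,0,0],[0,0,0.22,0,0,0],[0,0,0,0,0,0],[0,0,0,0,0,0]]'|egrep 'pos|force'
python3 -m inch '[[0,0,0.03,0,0,0],[0,0,0,0,0,0]]'|egrep 'pos|force'
python3 -m inch '[[0,0,0.025,0,0,0],[0,0,0,0,0,0]]'|egrep 'pos|force'
```

```text
ee_pos: [0.4696, 0.3231, 0.1893]
ft_force: [-0.3, 0.1, -2.0]
ee_pos: [0.4696, 0.323, 0.1881]
ft_force: [-0.4, 0.4, -1.6]
ee_pos: [0.4695, 0.3229, 0.187]
ft_force: [0.6, 0.1, -2.4]
```

```bash
python3 -m inch '[[0,0,0.012,0,0,0],[0,0,0,0,0,0]]'|egrep 'pos|force'
python3 -m inch '[[0,0,0.01,0,0,0],[0,0,0,0,0,0]]'|egrep 'pos|force'
python3 -c "
from h import *
c,s=snap('wrist','wrist20'); c,s=snap('scene','scene20'); crop('scene20',180,180,300,390,2.8)
togo([.4697,.3222,.1865],-7.4)"
```

```text
ee_pos: [0.4696, 0.323, 0.1866]
ft_force: [-0.1, -0.5, -1.0]
ee_pos: [0.4696, 0.323, 0.1865]
ft_force: [-1.9, -1.9, 3.5]
t 27.7 pos [0.4696 0.323  0.1865] w 0.016 F [-1.94 -2.99  3.9 ] T [-0.43  0.47  0.01]
shift mm [ 0.2  0.8 -0. ] frac [ 0.005  0.019 -0.   ] turn deg [ 0.   -0.02 -0.13] frac [ 0.     -0.0002 -0.0011]
```

View pics/scene20_c180_180.png

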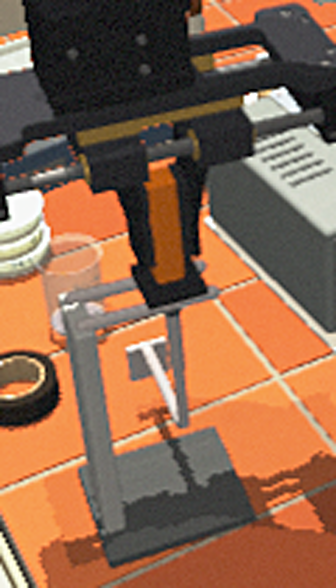

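The hook is seated on the fork, with about 4 N of light contact. I'll release it and back straight up.

```bash
python3 -m inch '[[0,0,0,0,0,0],[0,0,0,0,0,0],[0,0,0,0,0,0],[0,0,0,0,0,0],[0,0,0,0,0,0]]' 1
python3 -m inch '[[0,0,0,0,0,0],[0,0,0,0,0,0],[0,0,0,0,0,0],[0,0,0,0,0,0],[0,0,0,0,0,0]]'
python3 -c "
from h import *
c,s=snap('wrist','wrist21'); c,s=snap('scene','scene21'); crop('scene21',180,180,300,390,2.8)"
```

```text
time: 28.32
ee_pos: [0.4695, 0.323, 0.1861]
eef_rot: [0.998, -0.066, 0.0, 0.0]
ft_force: [-0.4, -0.2, -1.6]
width: 0.0577
time: 28.95
ee_pos: [0.4696, 0.323, 0.1861]
eef_rot: [0.998, -0.066, 0.0, 0.0]
ft_force: [-0.0, -0.4, 0.3]
width: 0.0868
```

View pics/wrist21.png

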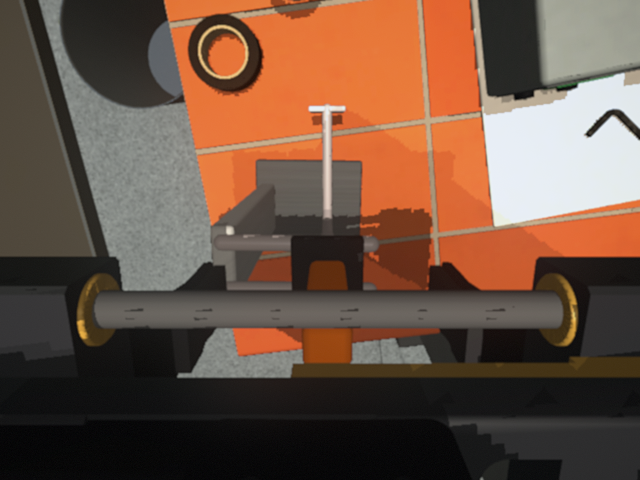

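View pics/scene21_c180_180.png

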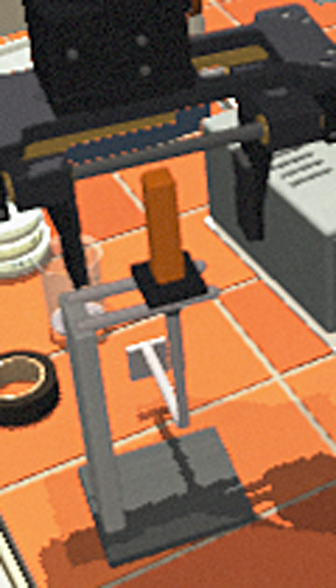

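The hook hangs free and upright between the open fingers, with the foot still pointing straight ahead. I'll rise and retreat.

```bash
python3 -m inch '[[0,0,-0.3,0,0,0],[0,0,-0.6,0,0,0],[0,0,-0.8,0,0,0],[0,0,-0.8,0,0,0],[0,0,-0.8,0,0,0]]'|egrep 'pos|force'
python3 -m inch '[[-0.4,0.4,-0.2,0,0,0],[-0.4,0.8,0,0,0,0],[0,1,0,0,0,0],[0,1,0,0,0,0],[0,1,0,0,0,0]]'|egrep 'pos|force'
python3 -m inch '[[0,1,0,0,0,0],[0,1,0,0,0,0],[0,1,0,0,0,0],[0,1,0,0,0,0],[0,1,0,0,0,0]]'|egrep 'pos|force'
python3 -m inch '[[0,1,0,0,0,0],[0,1,0,0,0,0],[0,0.5,0,0,0,0],[0,0,0,0,0,0],[0,0,0,0,0,0]]'|egrep 'time|pos|force'
python3 -c "
from h import *
c,s=snap('scene','scene22'); c,s=snap('top','top22'); crop('top22',160,150,440,330,2.8)"
```

```text
ee_pos: [0.4694, 0.323, 0.3202]
ft_force: [0.2, 0.1, -0.1]
ee_pos: [0.4154, 0.1597, 0.3271]
ft_force: [0.5, -0.5, 0.4]
ee_pos: [0.3893, -0.0386, 0.3272]
ft_force: [0.6, 0.8, -0.2]
time: 31.55
ee_pos: [0.3768, -0.1357, 0.3267]
ft_force: [0.8, -0.1, 0.3]
```

View pics/scene22.png

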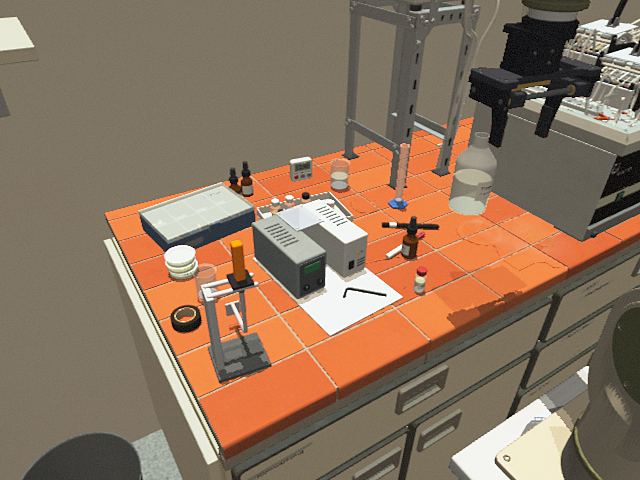

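View pics/top22_c160_150.png

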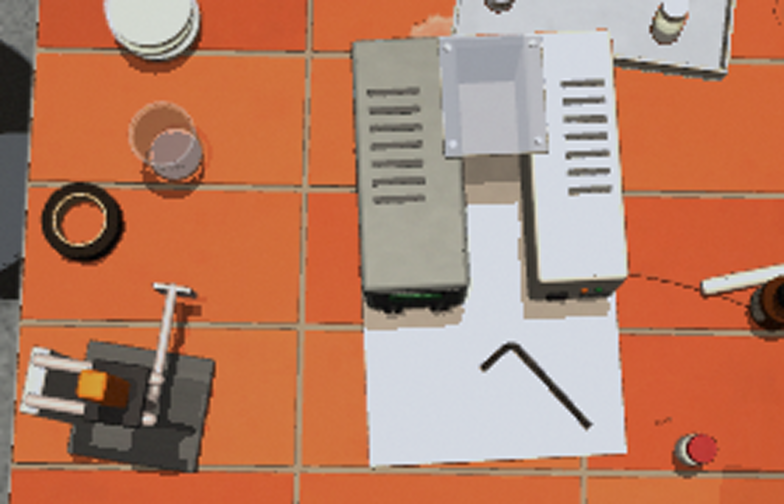

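The key lies fully on the ledge, with its bend at crop (512,345) and its front end at (588,425). The hook hangs as before and the bystanders look unmoved. One number check, then I hand in.

Run:
```python
from h import *
c=load("top22"); yaw=np.deg2rad(3.87); ex=np.array([np.cos(yaw),np.sin(yaw)]); ey=np.array([-ex[1],ex[0]]); o=np.array([.5497,.0931])
for n,a,b in [("bend",512,343),("tip",482,368),("end",590,428)]:
    q=onz(c,160+a/2.8,150+b/2.8,.010)[:2]-o; print(n,(q@ex*1000).round(1),(q@ey*1000).round(1))
a=load("top0")["img"].astype(int); d=abs(a-c["img"]).sum(2)
for n,(x,y) in dict(vial=(408,312),dropper=(440,258),cup=(220,203)).items(): print(n,np.median(d[y-12:y+12,x-12:x+12]),(d[y-12:y+12,x-12:x+12]>120).mean())
from bench import close_job
close_job()
```

```text
bend -30.8 -9.7
tip -47.2 12.4
end -92.9 -60.2
vial 11.5 0.0
dropper 8.0 0.0
cup 12.0 0.0
the job is handed in; nothing more can be done
```

The key is out on the open ledge and the hook is back on its stand. I handed the job in at about 32 s of the 64 s allowed.

- **Hook:** I took it from the stand and felt its blade down behind the key until it touched the floor with about 4 N. I then eased up 0.8 mm and raked. In every force reading, the blade's load stayed at or below about 4 N against the 15 N limit.
- **Rake:** The key turned about 34° around its bend as it came out. I lifted the blade over it and re-placed it twice before it was clear. Those two placings were set to the floor height already found, not felt down again. The fingers never touched the key.
- **Final key position (top camera):** Its nearest point, the bend, is 31 mm in front of the mouth. The other end is at x = −93 mm, y = −60 mm, and the whole key is on the ledge. It lies at an angle, not square to the gap.
- **Hook and bystanders:** The hook hangs upright on the fork, with its foot pointing the same way as at the start. Before-and-after top pictures of the vial, dropper and beaker match.

None of my last checks failed. The one earlier disagreement was a 2.3 mm sideways offset seen before entering the gap, because the arm was still settling. I corrected it before the blade went under the roof.

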